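# Opening a two-part plaster mould and setting its parts out to dry

## Task

The cast in the closed plaster mould has set: take the mould apart from the top down, putting each part away before you lift the next. Thread the steel ring weight on its post, lay the mould cover level between the end stops of the short drying rack, stand the cast upright with its sprue up in the felt-lined dish, and lay the empty mould base level between the end stops of the long drying rack. Never let the cast, cover or base tip over.

Things in the scene. Friction and masses are not known exactly. Their poses are not given: they have to be found in the camera images.
- weight_centre (a point): Centre of the dark steel ring weight, top part of the closed mould: outside diameter 56, bore 32, height 42 mm (this point is half-way up, on its axis; z is the ring's axis). It lies flat on the mould cover round the sprue, whose top lies 16 mm below the ring's top face. 0.45 kg.
- cover_centre (a point): Centre of the mould cover, a white plaster block 60 (x) x 104 (y) x 30 (z) mm, half-way up; a blue stripe on each long side. It lies on the base: the base's two brass pins stand 18 mm up into its through holes (12 mm wide, 40 mm either side of its centre along y) and the cast's sprue passes through its 27 mm centre hole and ends 26 mm above its top, so it must be lifted straight up by more than 60 mm to come clear of it. Grasp across the 60 mm sides (along x). 0.22 kg.
- cast_sprue (a point): Grasp point on the sprue of the brick-red cast: a disc of 44 mm diameter, 12 mm thick, with an upright round sprue of 20 mm diameter on its back; 70 mm high over all. This point lies on the axis, 48 mm above the underside of the disc and 22 mm below the top of the sprue; z points up the sprue. The disc lies loosely in the round cavity (49 mm wide, 14 mm deep) of the base; from above only the sprue's round top shows, in the bore of the ring weight. 0.08 kg.
- base_centre (a point): Centre of the mould base, lowest part of the stack, standing on the bench: a plywood board 60 (x) x 160 (y) x 12 mm that carries an ochre-tinted plaster block 60 (x) x 104 (y) x 24 mm; 36 mm high over all, this point half-way up (18 mm above its underside). Two brass pins of 8 mm diameter stand 18 mm above the plaster, 40 mm either side of the centre along y. Grasp across the 60 mm sides (along x). 0.30 kg.
- weight_post: Post for the ring weight, fixed: a dark turned wooden foot of 76 mm diameter with a 50 mm shoulder whose top is 20 mm above the bench, and an upright steel pin of 14 mm diameter that ends 56 mm above the bench. Origin on its axis at bench height. The ring rests on the shoulder with the pin in its bore.
- short_rack: Short drying rack, fixed: pale wooden slats on two bearers, 52 mm wide (x), slat tops 22 mm above the bench, with an end stop at each end of y; 120 mm between the stops, which rise 10 mm above the slats. Origin at its centre at bench height. For the mould cover, long side along the rack's y, either way round.
- felt_dish: Round wooden dish lined with blue felt, fixed: rim diameter 86, floor about 68 mm wide, felt 6 mm and rim 14 mm above the bench. Origin on its axis at bench height. For the cast, disc down.
- long_rack: Long drying rack, fixed: like the short rack, 52 mm wide (x), slat tops 22 mm above the bench, 176 mm between the end stops along y. Origin at its centre at bench height. For the mould base, long side along the rack's y, either way round.
There are look-alikes about, which are no part of the job. What is shaped like the part that bears base_centre but purple is not meant. Leave any red look-alike of the short_rack alone.

How it is judged:
By the outcome, as a careful person would: the job done as asked, in the order asked, and still so for the second after the job is handed in, with the robot touching nothing.
It also fails if it takes over 144 s, if anything falls off the work surface, if the arm or the gripper's body presses on something with over 40 N, if the wrist force passes 120 N, or if a joint passes its speed limit or range.

## Robot

A 6-joint arm with a two-finger parallel gripper is mounted at the origin on a cart in front of the work surface, level with it; the furniture and walls round the work are solid. World frame = base frame: x ahead of the robot, y to its left, z up, the work surface at z = 0. Lengths are in m, angles in rad, forces in N, time in s.
With the tool pointing down it reaches from about 0.25 to 0.725 m from the base axis. Payload 4 kg.
Tool frame: the origin (TCP) lies between the finger pads; the fingertips stand 25 mm ahead of it and the grasp point (between the pads) lies 6 mm ahead of it; z points along the fingers, y is the line along which they close (so a half turn about z gives the same grasp; the last joint's range is limited). The gripper opens to 85 mm and grips with 20 to 120 N. Pads are 22 mm wide; open, the fingers measure 114 mm over their backs; the gripper's body (76 mm by 85 mm) begins 54 mm behind the grasp point. The pads swing forward as they close: fully open they stand 13 mm farther back than shut.
Start: joints at [1.306, 0.241, 0.005, 1.335, 0, 1.571], TCP at [0.131, 0.483, 0.221] pointing down, gripper open.
Joint ranges: [-2.72, 2.72], [-1.05, 1.87], [-1.09, 1.28], [-1.99, 2.15], [-1.42, 1.44], [-3.14, 3.14]. Speed limits (rad/s): [2.79, 2.79, 3.14, 3.14, 3.14, 3.14].

## Interface

Orientations are given as a unit quaternion [x, y, z, w].
In Python, from workcell import bot gives the robot as it stands. The module is installed in compiled form; this text tells all that it offers.
- The arm moves only by the shell command python3 -m pendant 'ROWS'. ROWS is JSON, one flat list of numbers, 7 for each row, row after row: the shift along the tool's x, y, z normalised to -1 to 1, where 1 is 0.5 m, then the turn, a rotation vector about the tool's x, y, z normalised to -1 to 1, where 1 is 180 degrees, then the opening, from 0 (shut) to 1 (fully open). In form: [tx, ty, tz, ax, ay, az, fingers, tx, ty, tz, ax, ay, az, fingers, ...]. A call has exactly 10 rows; each row is the pose to reach, as a shift and turn from the pose commanded when the call began, along the tool's axes at that moment, turning the shorter way round; what a row does not reach only later rows make up. A row lasts 1/12 s, in which the tool goes at most 41.7 mm and 7.16 degrees, less where a joint would pass 70% of its speed; a pose out of reach is approached as far as the arm can. A call with a number of a shift or a turn outside -1 to 1 is refused whole. A call with a gripper value outside its range is refused whole. The fingers move at their own pace and stop on an object; the grip force is fixed at half the most. Time passes only in rows, so rows that repeat a pose let the fingers close, or fill a call up. It gives the time, the measured TCP pose, the force, the opening and the grip force at its end, in the units of the state.
- bot.get_obs(): the state, without advancing time (a new reading comes with each control period).
- bot.camera(name): name is "scene" or "top" or "wrist"; returns a dict with "pixels" (420x560x3 uint8, red, green, blue), "mtx" (3x3 intrinsics, pixels), "cam_to_world" (4x4, takes a point from camera to world coordinates); the wrist camera has in their place "hand_eye" (4x4, takes a point from camera to tool coordinates, whose origin is the TCP and whose axes are the flange's). Camera axes: x right, y up, looking along -z (the intrinsics and any distortion apply to the point x, -y, -z); pixel columns grow to the right and rows downward; lengths in m; the calibration is good to about 2 mm. A picture is of the moment at which its call begins: read the wrist's pose just before it. There is no depth.
- bot.job_done(): hands the job in; it is judged then, once.
The state is a dict: "clock": time; "joint_pos": joint angles; "joint_vel": joint speeds; "tau": joint torques, N m; "eef_pos": TCP position; "tool_rot": TCP orientation; "ft_force": force on the tool from outside, world axes, zero at the start; "ft_torque": the same for the moment, N m; "grip_width": finger opening in m; "grasp_force": force on a finger pad.
Only numpy, scipy, OpenCV 4.12 (cv2) and the standard library are available. Lean on these libraries where they do the work, as an engineer would, in place of code of your own. Each camera call takes 0.05 s, during which the arm holds its last target. There are 200 camera calls.

## Working session

There is one attempt and no reset: what is moved stays moved. The work goes in short steps, Python scripts to look and compute and a shell command to move; the robot and the scene stay as the last step left them, time stands still between calls to the robot, and variables do not carry over. Pictures are saved under pics/ and viewed, at most 14 in all, crops included, and the job is handed in when it is done.

```bash
mkdir -p pics; cat > h.py <<'E'
import numpy as np, cv2
from workcell import bot
from scipy.spatial.transform import Rotation as R
def snap(n,f):
    c=bot.camera(n); cv2.imwrite('pics/'+f+'.png',c['pixels'][:,:,::-1]); 
    np.savez('pics/'+f+'.npz',**{k:np.array(v) for k,v in c.items()}); return c
def ray(c,u,v,T):
    K=np.array(c['mtx']); d=np.linalg.inv(K)@[u,v,1]; d=np.array([d[0],-d[1],-d[2]])
    return T[:3,3],T[:3,:3]@d
def at(f,u,v,z):
    c=np.load('pics/'+f+'.npz'); T=c['T'] if 'T' in c else c['cam_to_world']
    o,d=ray(c,u,v,T); return o+d*(z-o[2])/d[2]
def proj(f,p):
    c=np.load('pics/'+f+'.npz'); q=np.linalg.inv(c['cam_to_world'])@np.r_[p,1]; q=c['mtx']@[q[0],-q[1],-q[2]]; return q[:2]/q[2]
E
python3 - <<'E'
from h import *
o=bot.get_obs()
for k,v in o.items(): print(k,np.round(v,3))
for n in ['top','scene']:
    c=snap(n,n+'0'); print(c.keys()); print(np.round(c['mtx'],1),np.round(c['cam_to_world'],3))
E
```

```text
clock 0.0
joint_pos [1.306 0.241 0.004 1.335 0.    1.571]
joint_vel [-0.001  0.    -0.001  0.001 -0.001  0.002]
tau [-1.0000e-03 -3.7231e+01  2.5241e+01  1.7000e-02 -0.0000e+00 -0.0000e+00]
eef_pos [0.131 0.482 0.22 ]
tool_rot [ 0.132  0.991 -0.001 -0.   ]
ft_force [-0.257  0.001 -0.7  ]
ft_torque [-0.026 -0.021  0.033]
grasp_force 0.0
grip_width 0.086
dict_keys(['pixels', 'mtx', 'cam_to_world'])
[[534.1   0.  282.7]
 [  0.  534.1 210.3]
 [  0.    0.    1. ]] [[-0.367  0.838 -0.404 -0.254]
 [-0.93  -0.332  0.158  0.217]
 [-0.002  0.433  0.901  1.798]
 [ 0.     0.     0.     1.   ]]
dict_keys(['pixels', 'mtx', 'cam_to_world'])
[[419.9   0.  280.5]
 [  0.  419.9 204.8]
 [  0.    0.    1. ]] [[-0.493  0.423 -0.76  -0.795]
 [-0.87  -0.213  0.445  0.667]
 [ 0.026  0.881  0.473  0.87 ]
 [ 0.     0.     0.     1.   ]]
```

View pics/top0.png

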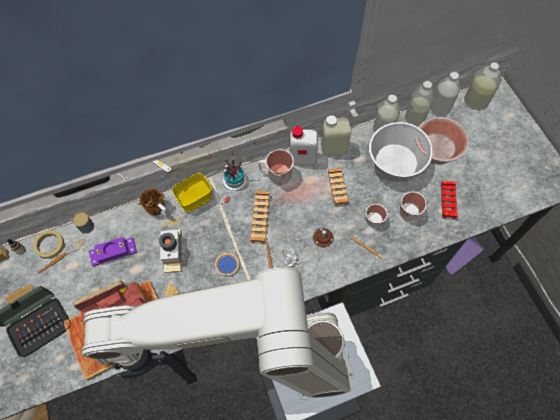

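View pics/scene0.png

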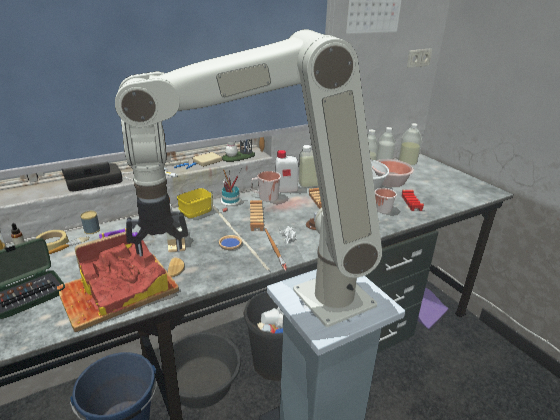

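The top view shows these candidates:
- **Stack:** (171,245). The purple look-alike is at (112,250).
- **Short rack:** (338,186). The red look-alike is at (449,198).
- **Long rack:** (260,215).
- **Felt dish:** (227,263).
- **Post:** (323,237).
- **Round objects that are not the dish:** cups at (376,214) and (413,205).

I'll check these choices in a crop.

```bash
python3 - <<'E'
from h import *
im=cv2.imread('pics/top0.png'); c=im[150:290,150:350]; cv2.imwrite('pics/crop0.png',cv2.resize(c,None,fx=4,fy=4,interpolation=cv2.INTER_CUBIC))
E
```

```text
(no output)
```

View pics/crop0.png

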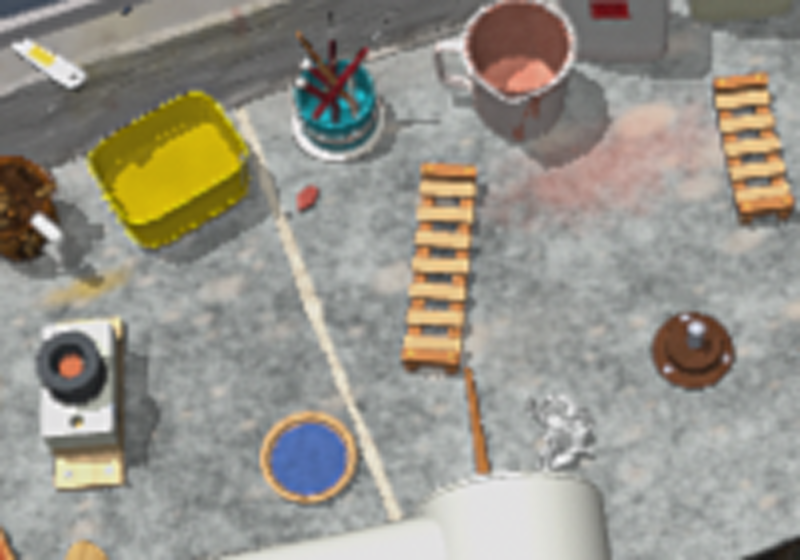

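The crop confirms the stack: dark ring, pink sprue in its bore at crop (70,366), white cover, ochre base. The dish is at (308,457), the post pin at (696,325), the long rack at about (440,266), and the short rack at about (754,145).

```bash
python3 - <<'E'
from h import *
def C(u,v,z): return at('top0',(u+.5)/4+149.5,(v+.5)/4+149.5,z)
def show(n,p): print(n,np.round(p,4), 'r',round(np.hypot(*p[:2]),3))
show('ring top',C(71,367,.108)); show('sprue',C(70,366,.092))
q=[C(*p,.066) for p in [(52,325),(112,320),(102,443),(40,440)]]; print(np.round(q,3))
show('dish',C(308,457,.014)); show('post',C(696,325,.056)); show('foot',C(693,351,.008))
for n,P in [('long',[(422,164),(478,168),(460,364),(403,359)]),('short',[(714,77),(768,74),(792,209),(740,214)])]:
    q=np.array([C(*p,.032) for p in P]); show(n,q.mean(0)); a=(q[0]+q[1]-q[2]-q[3])/2; w=(q[1]+q[2]-q[0]-q[3])/2
    print('len',np.linalg.norm(a),'w',np.linalg.norm(w),'yaw',np.degrees(np.arctan2(a[1],a[0])))
E
```

```text
ring top [0.5379 0.3318 0.108 ] r 0.632
sprue [0.5466 0.3334 0.092 ] r 0.64
[[0.602 0.339 0.066]
 [0.588 0.288 0.066]
 [0.48  0.33  0.066]
 [0.502 0.379 0.066]]
dish [0.4219 0.1672 0.014 ] r 0.454
post [ 0.3967 -0.1925  0.056 ] r 0.441
foot [ 0.392 -0.191  0.008] r 0.436
long [ 0.5493 -0.0066  0.032 ] r 0.549
len 0.19767863709200922 w 0.05190278993070522 yaw -25.39117423991068
short [ 0.5572 -0.3225  0.032 ] r 0.644
len 0.14584203551741168 w 0.05010717673912656 yaw -14.869366886287388
```

```bash
cat >> h.py <<'E'
def go(p,yaw,cur=None):
    "row to bring TCP to p, tool down, tool y at yaw deg (mod 180)"
    o=bot.get_obs(); r0=R.from_quat(o['tool_rot']); best=None
    for y in (yaw,yaw+180):
        a=np.radians(y); yv=np.array([np.cos(a),np.sin(a),0]); zv=np.array([0,0,-1.]); g=R.from_matrix(np.c_[np.cross(yv,zv),yv,zv])
        rv=(r0.inv()*g).as_rotvec()
        if best is None or np.linalg.norm(rv)<np.linalg.norm(best): best=rv
    t=r0.inv().apply(np.array(p)-o['eef_pos'])
    print('clk',round(o['clock'],2),'tcp',np.round(o['eef_pos'],4),'yaw',round(np.degrees(np.arctan2(*r0.as_matrix()[[1,0],1])),2),'w',np.round(o['grip_width'],4),'gf',round(float(o['grasp_force']),1),'ft',np.round(o['ft_force'],1),'q',np.round(o['joint_pos'],2))
    print('ROW',np.round(np.r_[t/.5,best/np.pi],4))
def wsnap(f):
    o=bot.get_obs(); c=snap('wrist',f); M=np.eye(4); M[:3,:3]=R.from_quat(o['tool_rot']).as_matrix(); M[:3,3]=o['eef_pos']
    np.savez('pics/'+f+'.npz',mtx=c['mtx'],T=M@np.array(c['hand_eye']),**{k:np.array(v) for k,v in c.items() if k not in('mtx','pixels')}); return c
E
python3 - <<'E'
from h import *
go([.50,.34,.30],68.5)
E
```

```text
clk 0.1 tcp [0.1307 0.482  0.2203] yaw 74.83 w 0.0858 gf 0.0 ft [ 0.   0.3 -0.7] q [ 1.31  0.24  0.    1.34 -0.    1.57]
ROW [-7.872e-01 -8.110e-02 -1.592e-01 -6.000e-04  0.000e+00  3.520e-02]
```

```bash
python3 -m pendant '[-0.787,-0.081,-0.159,0,0,0.035,1,-0.787,-0.081,-0.159,0,0,0.035,1,-0.787,-0.081,-0.159,0,0,0.035,1,-0.787,-0.081,-0.159,0,0,0.035,1,-0.787,-0.081,-0.159,0,0,0.035,1,-0.787,-0.081,-0.159,0,0,0.035,1,-0.787,-0.081,-0.159,0,0,0.035,1,-0.787,-0.081,-0.159,0,0,0.035,1,-0.787,-0.081,-0.159,0,0,0.035,1,-0.787,-0.081,-0.159,0,0,0.035,1]'; python3 - <<'E'
from h import *
go([.50,.34,.30],68.5)
c=wsnap('w0'); print({k:np.round(v,3) for k,v in c.items() if k!='pixels'})
E
```

```text
clock: 0.93
eef_pos: [0.5031, 0.3384, 0.3005]
tool_rot: [0.188, 0.982, -0.0, 0.0]
ft_force: [-0.4, 0.3, -0.2]
grip_width: 0.0857
grasp_force: 0.0
clk 0.93 tcp [0.5031 0.3384 0.3005] yaw 68.39 w 0.0857 gf 0.0 ft [-0.4  0.3 -0.2] q [ 0.59  0.45  0.51  1.63 -0.    0.97]
ROW [ 0.0069  0.0006  0.0009 -0.0001  0.0002 -0.0006]
{'mtx': array([[333.413,   0.   , 277.759],
       [  0.   , 333.413, 212.529],
       [  0.   ,   0.   ,   1.   ]]), 'hand_eye': array([[ 0.001,  0.961,  0.278,  0.072],
       [ 1.   , -0.001, -0.001,  0.   ],
       [-0.001,  0.278, -0.961, -0.152],
       [ 0.   ,  0.   ,  0.   ,  1.   ]])}
```

View pics/w0.png

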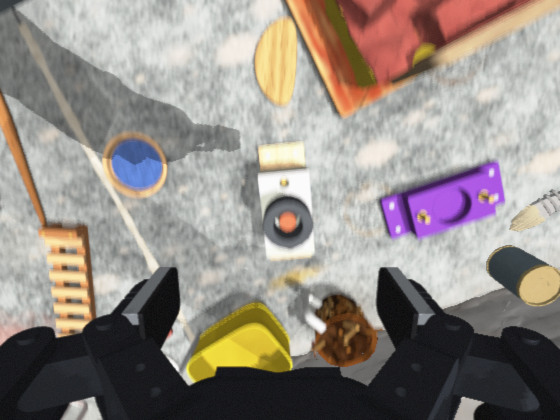

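The wrist view shows the stack upright at (288,215), with the ring centre at about (288,222) and the ochre board end at (282,155). The yellow tub at (240,345) and the brown cup at (345,330) are clear of the finger line. Next I'll measure the ring and the cover yaw in a crop.

```bash
python3 - <<'E'
from h import *
im=cv2.imread('pics/w0.png'); c=im[130:270,230:345]; cv2.imwrite('pics/crop1.png',cv2.resize(c,None,fx=4,fy=4,interpolation=cv2.INTER_CUBIC))
m=(im.max(2)<75).astype(np.uint8); m[:180]=0;m[262:]=0;m[:,:255]=0;m[:,325:]=0
cs,_=cv2.findContours(m,cv2.RETR_EXTERNAL,cv2.CHAIN_APPROX_NONE); k=max(cs,key=cv2.contourArea); print(cv2.fitEllipse(k), cv2.boundingRect(k))
g=bot.get_obs(); print(g['eef_pos'])
E
```

```text
((287.6712341308594, 225.31236267089844), (23.37369728088379, 26.78233528137207), 97.31454467773438) (274, 221, 29, 18)
[0.50700207 0.33666947 0.30036876]
```

View pics/crop1.png

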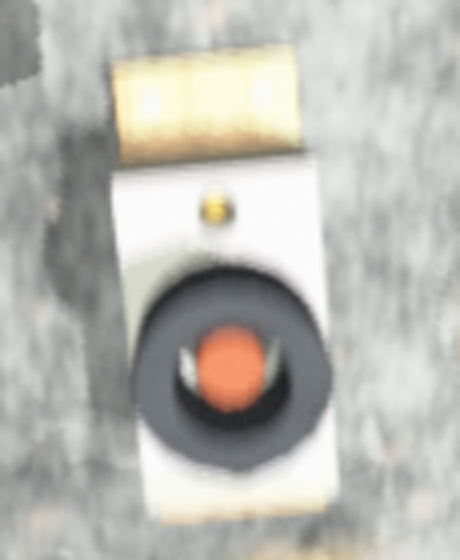

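```bash
python3 - <<'E'
from h import *
def C(u,v,z): return at('w0',(u+.5)/4+229.5,(v+.5)/4+129.5,z)
print('ring',C(234,371,.108),'sprue',C(232,368,.092),'pin',C(217,210,.054)); print('dia',np.linalg.norm(C(135,371,.108)-C(332,371,.108)))
q=np.array([C(*p,.066) for p in [(112,175),(316,155),(338,495),(148,515)]]);print(q, q.mean(0))
for a,b in((0,3),(1,2)): d=q[a]-q[b]; print(np.linalg.norm(d),np.degrees(np.arctan2(d[1],d[0])))
e=C(297,45,.012)-C(112,60,.012); print(np.linalg.norm(e),np.degrees(np.arctan2(e[1],e[0])))
print('dish',at('w0',136,164,.014))
go([.54,.333,.2],68.5)
E
```

```text
ring [0.5440436  0.33507517 0.108     ] sprue [0.5479889  0.33346654 0.092     ] pin [0.51111623 0.34397599 0.054     ]
dia 0.053497722985787984
[[0.4879406  0.31985435 0.066     ]
 [0.50432827 0.37728275 0.066     ]
 [0.607165   0.34703419 0.066     ]
 [0.59159302 0.28914545 0.066     ]] [0.54775672 0.33332918 0.066     ]
0.10810577848499728 163.49712670075584
0.10719313787353402 163.60919546983706
0.06020888501669832 72.99844583973287
dish [0.42463897 0.16977978 0.014     ]
clk 0.98 tcp [0.507  0.3367 0.3004] yaw 68.16 w 0.0853 gf 0.0 ft [ 1.5 -0.8  0.3] q [ 0.59  0.46  0.52  1.63 -0.    0.97]
ROW [-0.0632  0.0178  0.201  -0.      0.0013 -0.0019]
```

```bash
python3 -m pendant '[-0.02,0.01,0.03,0,0,-0.015,1,-0.06,0.015,0.1,0,0,-0.028,1,-0.071,0.02,0.14,0,0,-0.028,1,-0.071,0.02,0.18,0,0,-0.028,1,-0.071,0.02,0.201,0,0,-0.028,1,-0.071,0.02,0.201,0,0,-0.028,1,-0.071,0.02,0.201,0,0,-0.028,1,-0.071,0.02,0.201,0,0,-0.028,1,-0.071,0.02,0.201,0,0,-0.028,1,-0.071,0.02,0.201,0,0,-0.028,1]'; python3 - <<'E'
from h import *
go([.546,.334,.2],73.5)
wsnap('w1')
E
```

```text
clock: 1.82
eef_pos: [0.5372, 0.3374, 0.2016]
tool_rot: [0.143, 0.99, 0.001, 0.001]
ft_force: [0.2, -0.1, 0.6]
grip_width: 0.0853
grasp_force: 0.0
clk 1.82 tcp [0.5372 0.3374 0.2016] yaw 73.58 w 0.0853 gf 0.0 ft [ 0.2 -0.1  0.6] q [0.56 0.52 0.37 1.41 0.   0.85]
ROW [-0.0188 -0.0015  0.0033  0.0006  0.0006  0.0005]
```

View pics/w1.png

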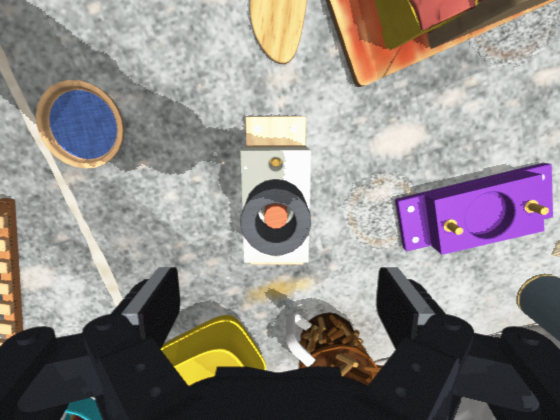

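The ring's top face spans columns 242–310 and rows 187–255, centred on (276,221). The sprue is at (276,216). The cover's edges run vertical in the image, so the yaw is aligned.

```bash
python3 - <<'E'
from h import *
r=at('w1',276,221,.108); print('ring',r,'sprue',at('w1',276,216,.092),'pin',at('w1',276,163,.054),'dia',np.linalg.norm(at('w1',242,221,.108)-at('w1',310,221,.108)))
for p in [(241,151),(310,150),(310,263),(245,264)]: print(at('w1',*p,.066))
print('base end',at('w1',247,117,.012),at('w1',305,117,.012)); print('dish',at('w1',80,123,.014))
E
```

```text
ring [0.54335025 0.33510603 0.108     ] sprue [0.54410291 0.33484631 0.092     ] pin [0.50740413 0.34558303 0.054     ] dia 0.05263343912011584
[0.48761343 0.32030836 0.066     ]
[0.50339634 0.3770374  0.066     ]
[0.60498955 0.35018913 0.066     ]
[0.58867019 0.29120621 0.066     ]
base end [0.46140434 0.32925051 0.012     ] [0.47750444 0.38412222 0.012     ]
dish [0.42062068 0.17013672 0.014     ]
```

```bash
python3 - <<'E'
from h import *
go([.5445,.3345,.096],73.5)
E
```

```text
clk 1.87 tcp [0.5372 0.3372 0.2015] yaw 73.58 w 0.0855 gf 0.0 ft [ 0.3 -1.   0.1] q [ 0.56  0.52  0.37  1.41 -0.    0.85]
ROW [-0.0153 -0.0015  0.2109  0.0006  0.0005  0.0004]
```

```bash
python3 -m pendant '[-0.015,-0.0015,0.04,0,0,0,1,-0.0153,-0.0015,0.09,0,0,0,1,-0.0153,-0.0015,0.13,0,0,0,1,-0.0153,-0.0015,0.16,0,0,0,1,-0.0153,-0.0015,0.185,0,0,0,1,-0.0153,-0.0015,0.2,0,0,0,1,-0.0153,-0.0015,0.209,0,0,0,1,-0.0153,-0.0015,0.211,0,0,0,1,-0.0153,-0.0015,0.211,0,0,0,1,-0.0153,-0.0015,0.211,0,0,0,1]'
python3 -m pendant '[0,0,0,0,0,0,0.6,0,0,0,0,0,0,0.5,0,0,0,0,0,0,0.4,0,0,0,0,0,0,0.4,0,0,0,0,0,0,0.4,0,0,0,0,0,0,0.4,0,0,0,0,0,0,0.4,0,0,0,0,0,0,0.4,0,0,0,0,0,0,0.4,0,0,0,0,0,0,0.4]'
```

```text
clock: 2.7
eef_pos: [0.5445, 0.3344, 0.0957]
tool_rot: [0.143, 0.99, 0.001, 0.001]
ft_force: [-0.2, -0.4, 0.4]
grip_width: 0.0853
grasp_force: 0.0
clock: 3.53
eef_pos: [0.5447, 0.3337, 0.0967]
tool_rot: [0.143, 0.99, 0.0, 0.001]
ft_force: [-0.5, -1.8, 6.1]
grip_width: 0.0344
grasp_force: 3.6
```

```bash
python3 - <<'E'
from h import *
go([.5445,.3345,.096],73.5)
wsnap('w2'); snap('scene','s2')
im=np.hstack([cv2.imread('pics/w2.png')[130:420,140:420],cv2.resize(cv2.imread('pics/s2.png')[150:270,100:215],None,fx=2.4,fy=2.4167)])
cv2.imwrite('pics/c2.png',im)
E
```

```text
clk 3.53 tcp [0.5447 0.3337 0.0967] yaw 73.54 w 0.0344 gf 3.6 ft [-0.5 -1.8  6.1] q [ 0.55  0.58  0.2   1.18 -0.    0.84]
ROW [0.0009 0.0014 0.0013 0.0003 0.0008 0.0002]
```

View pics/c2.png

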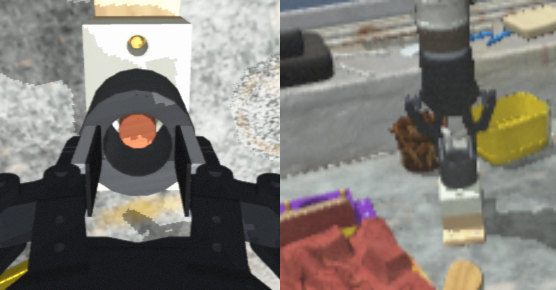

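```bash
python3 - <<'E'
from h import *
im=cv2.imread('pics/w2.png')[215:375,190:370].astype(float); im=np.clip(im*2.2,0,255).astype(np.uint8)
cv2.imwrite('pics/c3.png',cv2.resize(im,None,fx=3.7,fy=3.7,interpolation=cv2.INTER_CUBIC))
E
```

```text
(no output)
```

View pics/c3.png

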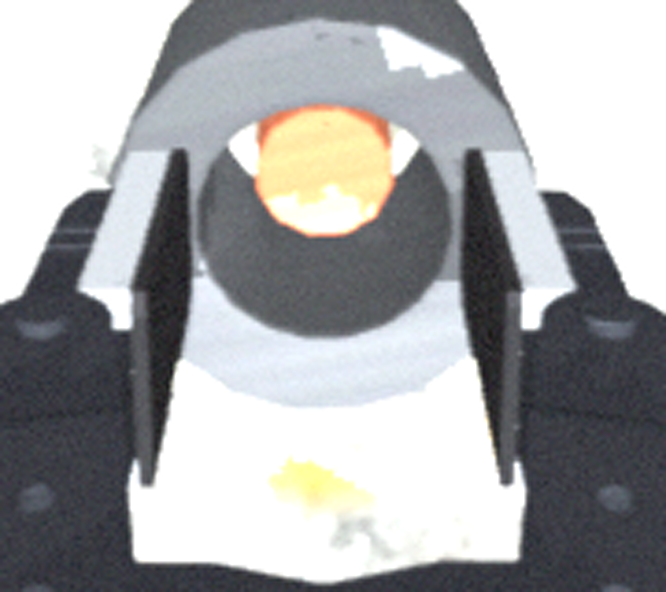

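The fingertips ended up on top of the ring at z ≈ 0.108 instead of straddling it. The reported TCP is about 34 mm ahead of where the tips really are: the wrist picture puts them at tool z ≈ -0.010, and the contact agrees. I'll back off, open, and go lower while watching the force.

```bash
python3 -c "
from h import *
print(at('w2',277.3,273,.108))"
python3 -m pendant '[0,0,-0.01,0,0,0,0.4,0,0,-0.02,0,0,0,0.4,0,0,-0.03,0,0,0,0.6,0,0,-0.03,0,0,0,1,0,0,-0.03,0,0,0,1,0,0,-0.03,0,0,0,1,0,0,-0.03,0,0,0,1,0,0,-0.03,0,0,0,1,0,0,-0.03,0,0,0,1,0,0,-0.03,0,0,0,1]'
python3 -c "
from h import *
go([.5445,.3345,.075],73.5)"
```

```text
[0.5433452 0.3345449 0.108    ]
clock: 4.47
eef_pos: [0.5437, 0.3339, 0.1093]
tool_rot: [0.143, 0.99, -0.0, -0.0]
ft_force: [-0.2, -0.6, -0.2]
grip_width: 0.0854
grasp_force: 0.0
clk 4.47 tcp [0.5437 0.3339 0.1093] yaw 73.57 w 0.0854 gf 0.0 ft [-0.2 -0.6 -0.2] q [0.55 0.58 0.22 1.21 0.   0.84]
ROW [-0.0012  0.0017  0.0687 -0.0001 -0.0001  0.0004]
```

```bash
python3 -m pendant '[0,0.0015,0.03,0,0,0,1,0,0.0015,0.06,0,0,0,1,0,0.0015,0.08,0,0,0,1,0,0.0015,0.095,0,0,0,1,0,0.0015,0.102,0,0,0,1,0,0.0015,0.102,0,0,0,1,0,0.0015,0.102,0,0,0,1,0,0.0015,0.102,0,0,0,0.8,0,0.0015,0.102,0,0,0,0.6,0,0.0015,0.102,0,0,0,0.55]'
python3 -m pendant '[0,0,0,0,0,0,0.5,0,0,0,0,0,0,0.4,0,0,0,0,0,0,0.4,0,0,0,0,0,0,0.4,0,0,0,0,0,0,0.4,0,0,0,0,0,0,0.4,0,0,0,0,0,0,0.4,0,0,0,0,0,0,0.4,0,0,0,0,0,0,0.4,0,0,0,0,0,0,0.4]'
```

```text
clock: 5.3
eef_pos: [0.5447, 0.3348, 0.06]
tool_rot: [0.143, 0.99, 0.0, 0.001]
ft_force: [-0.6, -1.0, -2.0]
grip_width: 0.0546
grasp_force: 63.8
clock: 6.13
eef_pos: [0.5448, 0.3349, 0.0599]
tool_rot: [0.143, 0.99, 0.001, 0.001]
ft_force: [-0.6, -0.7, 5.5]
grip_width: 0.0547
grasp_force: 64.7
```

```bash
python3 -m pendant '[0,0,-0.01,0,0,0,0.4,0,0,-0.03,0,0,0,0.4,0,0,-0.06,0,0,0,0.4,0,0,-0.1,0,0,0,0.4,0,0,-0.15,0,0,0,0.4,0,0,-0.2,0,0,0,0.4,0,0,-0.25,0,0,0,0.4,0,0,-0.29,0,0,0,0.4,0,0,-0.32,0,0,0,0.4,0,0,-0.32,0,0,0,0.4]'
python3 -c "
from h import *
go([.345,-.185,.22],75)"
```

```text
clock: 6.97
eef_pos: [0.5454, 0.3356, 0.2226]
tool_rot: [0.143, 0.99, 0.002, 0.002]
ft_force: [0.1, 0.9, -4.2]
grip_width: 0.0547
grasp_force: 64.4
clk 6.97 tcp [0.5454 0.3356 0.2226] yaw 73.58 w 0.0547 gf 64.4 ft [ 0.1  0.9 -4.2] q [0.55 0.53 0.43 1.47 0.   0.84]
ROW [ 9.000e-02 -1.112e+00 -3.000e-04  1.500e-03  1.300e-03 -7.900e-03]
```

```bash
python3 -m pendant '[0.005,-0.04,0,0,0,0,0.4,0.01,-0.1,0,0,0,0,0.4,0.015,-0.17,0,0,0,0,0.4,0.02,-0.24,0,0,0,0,0.4,0.03,-0.31,0,0,0,0,0.4,0.04,-0.38,0,0,0,0,0.4,0.045,-0.45,0,0,0,0,0.4,0.05,-0.52,0,0,0,0,0.4,0.055,-0.59,0,0,0,0,0.4,0.06,-0.64,0,0,0,0,0.4]'
python3 -c "
from h import *
go([.345,-.185,.22],75)"
```

```text
clock: 7.8
eef_pos: [0.4221, 0.0339, 0.2172]
tool_rot: [0.143, 0.99, -0.001, -0.002]
ft_force: [0.1, 0.5, -4.9]
grip_width: 0.0546
grasp_force: 64.9
clk 7.8 tcp [0.4221 0.0339 0.2172] yaw 73.5 w 0.0546 gf 64.9 ft [ 0.1  0.5 -4.9] q [ 0.08  0.09 -0.18  1.3  -0.    0.37]
ROW [ 0.0236 -0.4635 -0.0045 -0.0007 -0.0009 -0.0083]
```

```bash
python3 -m pendant '[0.005,-0.07,0,0,0,0,0.4,0.01,-0.14,0,0,0,0,0.4,0.015,-0.21,0,0,0,0,0.4,0.02,-0.28,0,0,0,0,0.4,0.024,-0.34,0,0,0,0,0.4,0.024,-0.39,0,0,0,0,0.4,0.024,-0.43,0,0,0,0,0.4,0.024,-0.455,0,0,0,0,0.4,0.024,-0.455,0,0,0,0,0.4,0.024,-0.455,0,0,0,0,0.4]'
python3 -c "
from h import *
go([.394,-.192,.22],75)
wsnap('w3')"
```

```text
clock: 8.63
eef_pos: [0.3479, -0.1784, 0.2176]
tool_rot: [0.144, 0.99, 0.001, -0.001]
ft_force: [-0.3, -0.4, -3.9]
grip_width: 0.0542
grasp_force: 65.1
clk 8.63 tcp [ 0.3479 -0.1784  0.2176] yaw 73.46 w 0.0542 gf 65.1 ft [-0.3 -0.4 -3.9] q [-0.47  0.03 -0.25  1.29  0.   -0.19]
ROW [-0.0961  0.0003 -0.0051  0.0003 -0.0007 -0.0086]
```

View pics/w3.png

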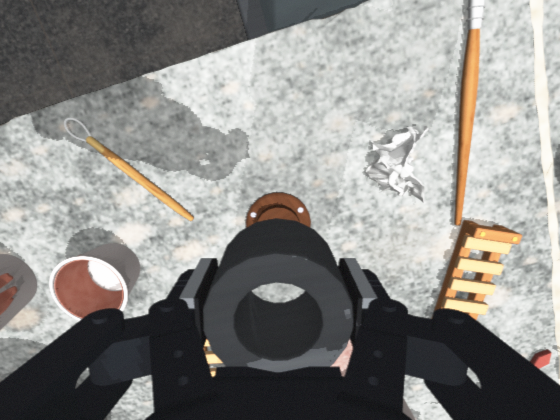

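```bash
python3 -c "
from h import *
print(at('w3',278.5,224,.012), at('w3',278.5,193,.01),np.linalg.norm(at('w3',246,220,.01)-at('w3',311,220,.01)))"
```

```text
[ 0.3914973  -0.18936642  0.012     ] [ 0.35759314 -0.17935191  0.01      ] 0.0735253051441104
```

```bash
python3 -m pendant '[-0.02,0,0,0,0,0,0.4,-0.05,0,0,0,0,0,0.4,-0.08,0.001,0.02,0,0,0,0.4,-0.098,0.001,0.06,0,0,0,0.4,-0.098,0.001,0.12,0,0,0,0.4,-0.098,0.001,0.17,0,0,0,0.4,-0.098,0.001,0.21,0,0,0,0.4,-0.098,0.001,0.24,0,0,0,0.4,-0.098,0.001,0.26,0,0,0,0.4,-0.098,0.001,0.26,0,0,0,0.4]'
python3 -c "
from h import *
go([.395,-.1915,.0145],73.5)
wsnap('w4')
cv2.imwrite('pics/w4.png',np.clip(cv2.imread('pics/w4.png')*1.8,0,255).astype(np.uint8))"
```

```text
clock: 9.52
eef_pos: [0.3952, -0.1902, 0.086]
tool_rot: [0.142, 0.99, 0.001, -0.002]
ft_force: [-0.6, 0.5, -4.8]
grip_width: 0.0547
grasp_force: 65.0
clk 9.52 tcp [ 0.3952 -0.1902  0.086 ] yaw 73.69 w 0.0547 gf 65.0 ft [-0.6  0.5 -4.8] q [-0.45  0.24 -0.38  0.96  0.   -0.16]
ROW [-0.0011 -0.0028  0.143   0.0004 -0.0016  0.0011]
```

View pics/w4.png

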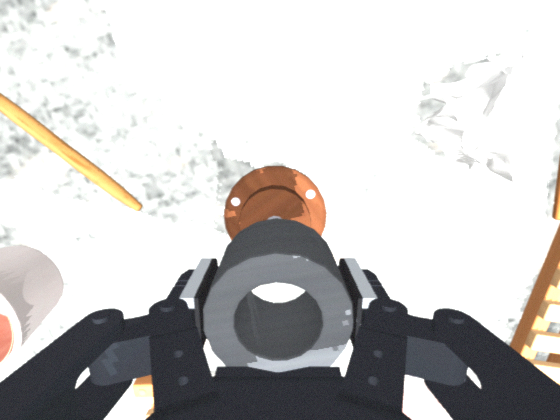

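```bash
python3 -c "
from h import *
print(at('w4',275.5,166,.008)+.038*np.array([.96,-.28,0]),at('w4',275.5,214,.008), at('w4',276,187,.02)+.025*np.array([.96,-.28,0]),at('w4',275,219,.056))"
```

```text
[ 0.39417605 -0.19065118  0.008     ] [ 0.39088102 -0.18974574  0.008     ] [ 0.39366149 -0.19011666  0.02      ] [ 0.38043352 -0.18675349  0.056     ]
```

```bash
python3 -m pendant '[0,0,0.02,0,0,0,0.4,0,0,0.04,0,0,0,0.4,0,0,0.06,0,0,0,0.4,0,0,0.08,0,0,0,0.4,0,0,0.1,0,0,0,0.4,0,0,0.115,0,0,0,0.4,0,0,0.125,0,0,0,0.4,0,0,0.132,0,0,0,0.4,0,0,0.137,0,0,0,0.4,0,0,0.137,0,0,0,0.4]'
```

```text
clock: 10.4
eef_pos: [0.3962, -0.192, 0.02]
tool_rot: [0.143, 0.99, 0.0, -0.0]
ft_force: [0.6, 0.2, -5.2]
grip_width: 0.0547
grasp_force: 65.1
```

```bash
python3 -m pendant '[0,0,0.003,0,0,0,0.4,0,0,0.006,0,0,0,0.4,0,0,0.009,0,0,0,0.4,0,0,0.011,0,0,0,0.4,0,0,0.011,0,0,0,0.4,0,0,0.011,0,0,0,0.4,0,0,0.011,0,0,0,0.4,0,0,0.011,0,0,0,0.4,0,0,0.011,0,0,0,0.4,0,0,0.011,0,0,0,0.4]'
```

```text
clock: 11.23
eef_pos: [0.3961, -0.192, 0.0146]
tool_rot: [0.143, 0.99, -0.0, 0.0]
ft_force: [-0.8, 0.8, -4.0]
grip_width: 0.0546
grasp_force: 65.1
```

Almost there. I'll go down another 1 mm, then release and rise.

```bash
python3 -m pendant '[0,0,0.001,0,0,0,0.4,0,0,0.002,0,0,0,0.4,0,0,0.002,0,0,0,0.4,0,0,0.002,0,0,0,0.4,0,0,0.002,0,0,0,0.7,0,0,0.002,0,0,0,1,0,0,0.002,0,0,0,1,0,0,0.002,0,0,0,1,0,0,0.002,0,0,0,1,0,0,0.002,0,0,0,1]'
python3 -m pendant '[0,0,-0.01,0,0,0,1,0,0,-0.03,0,0,0,1,0,0,-0.06,0,0,0,1,0,0,-0.1,0,0,0,1,0,0,-0.16,0,0,0,1,0,0,-0.22,0,0,0,1,0,0,-0.29,0,0,0,1,0,0,-0.35,0,0,0,1,0.02,0,-0.39,0,0,0,1,0.04,0,-0.42,0,0,0,1]'
python3 -c "
from h import *
go([.546,.334,.22],73.5)
wsnap('w5')"
```

```text
clock: 12.07
eef_pos: [0.3962, -0.192, 0.0136]
tool_rot: [0.143, 0.99, -0.0, 0.0]
ft_force: [0.3, -0.5, -0.3]
grip_width: 0.0853
grasp_force: 0.0
clock: 12.9
eef_pos: [0.3778, -0.1867, 0.2266]
tool_rot: [0.143, 0.99, -0.001, 0.002]
ft_force: [0.3, -0.0, -0.3]
grip_width: 0.0853
grasp_force: 0.0
clk 12.9 tcp [ 0.3778 -0.1867  0.2266] yaw 73.58 w 0.0853 gf 0.0 ft [ 0.3 -0.  -0.3] q [-0.46  0.08 -0.18  1.31  0.   -0.17]
ROW [-2.8300e-02  1.0941e+00  1.2400e-02 -2.0000e-04  1.3000e-03  4.0000e-04]
```

View pics/w5.png

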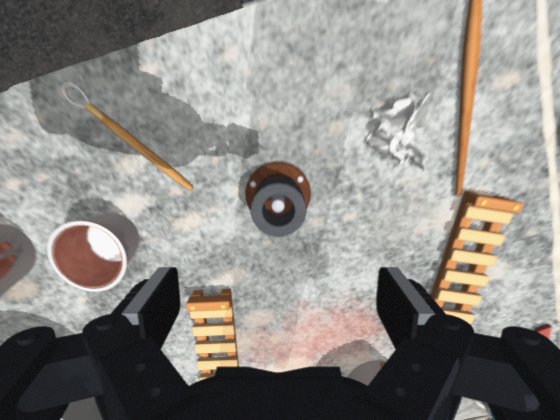

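The ring sits on the post with the pin in its bore at (278,206). Next I return to the stack for the cover.

```bash
python3 -m pendant '[0,0.04,0,0,0,0,1,0,0.1,0,0,0,0,1,0,0.18,0,0,0,0,1,-0.01,0.26,0,0,0,0,1,-0.01,0.34,0,0,0,0,1,-0.02,0.42,0,0,0,0,1,-0.02,0.5,0,0,0,0,1,-0.025,0.57,0,0,0,0,1,-0.028,0.64,0,0,0,0,1,-0.028,0.7,0,0,0,0,1]'
python3 -c "
from h import *
go([.5455,.3345,.20],73.5)"
```

```text
clock: 13.78
eef_pos: [0.4897, 0.1478, 0.223]
tool_rot: [0.142, 0.99, 0.0, -0.0]
ft_force: [0.2, -0.5, 1.0]
grip_width: 0.0852
grasp_force: 0.0
clk 13.78 tcp [0.4897 0.1478 0.223 ] yaw 73.64 w 0.0852 gf 0.0 ft [ 0.2 -0.5  1. ] q [0.29 0.26 0.04 1.35 0.   0.58]
ROW [-2.000e-03  3.897e-01  4.600e-02  0.000e+00 -1.000e-04  8.000e-04]
```

```bash
python3 -m pendant '[0,0.06,0,0,0,0,1,0,0.12,0,0,0,0,1,0,0.18,0,0,0,0,1,0,0.24,0,0,0,0,1,0,0.3,0.01,0,0,0,1,0,0.35,0.02,0,0,0,1,0,0.38,0.03,0,0,0,1,0,0.393,0.046,0,0,0,1,0,0.393,0.046,0,0,0,1,0,0.393,0.046,0,0,0,1]'
python3 -c "
from h import *
go([.5455,.3345,.025],73.5)
wsnap('w6')"
```

```text
clock: 14.62
eef_pos: [0.5441, 0.3331, 0.1992]
tool_rot: [0.143, 0.99, -0.001, -0.001]
ft_force: [-0.3, -0.2, 0.2]
grip_width: 0.0855
grasp_force: 0.0
clk 14.62 tcp [0.5441 0.3331 0.1992] yaw 73.57 w 0.0855 gf 0.0 ft [-0.3 -0.2  0.2] q [ 0.55  0.53  0.38  1.42 -0.    0.84]
ROW [-0.0024  0.0043  0.3484 -0.0008 -0.0006  0.0004]
```

View pics/w6.png

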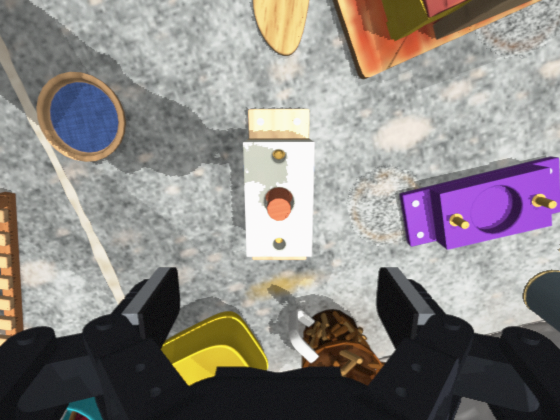

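The cover shows in full, with corners (245,142), (313,141), (312,257) and (247,257). The sprue is at (279,206) and the pin holes are at (279,155) and (279,243).

```bash
python3 -c "
from h import *
q=np.array([at('w6',*p,.066) for p in [(245,142),(313,141),(312,257),(247,257)]]);print(q,q.mean(0))
a=at('w6',279,155,.054);b=at('w6',279,243,.054);print(a,b,(a+b)/2,np.linalg.norm(a-b),np.degrees(np.arctan2(*(b-a)[[1,0]])))
print(at('w6',279,206,.092),at('w6',81,116,.014))"
```

```text
[[0.48762295 0.32144962 0.066     ]
 [0.50292384 0.37651347 0.066     ]
 [0.60466307 0.34888154 0.066     ]
 [0.58772706 0.29103429 0.066     ]] [0.54573423 0.33446973 0.066     ]
[0.50733684 0.3454933  0.054     ] [0.58723714 0.32212356 0.054     ] [0.54728699 0.33380843 0.054     ] 0.08324783698300674 -16.303478296558524
[0.54244772 0.33515146 0.092     ] [0.42110835 0.16983679 0.014     ]
```

```bash
python3 -m pendant '[-0.003,0.003,0.04,0,0,0,1,-0.003,0.003,0.09,0,0,0,1,-0.003,0.003,0.15,0,0,0,1,-0.003,0.003,0.21,0,0,0,1,-0.003,0.003,0.26,0,0,0,1,-0.003,0.003,0.3,0,0,0,1,-0.003,0.003,0.33,0,0,0,1,-0.003,0.003,0.345,0,0,0,1,-0.003,0.003,0.348,0,0,0,1,-0.003,0.003,0.348,0,0,0,1]'
python3 -m pendant '[0,0,0,0,0,0,1,0,0,0,0,0,0,0.85,0,0,0,0,0,0,0.75,0,0,0,0,0,0,0.65,0,0,0,0,0,0,0.55,0,0,0,0,0,0,0.5,0,0,0,0,0,0,0.5,0,0,0,0,0,0,0.5,0,0,0,0,0,0,0.5,0,0,0,0,0,0,0.5]'
```

```text
clock: 15.5
eef_pos: [0.5471, 0.3343, 0.0273]
tool_rot: [0.143, 0.99, 0.0, 0.0]
ft_force: [-0.7, 0.2, 0.9]
grip_width: 0.0855
grasp_force: 0.0
clock: 16.33
eef_pos: [0.5475, 0.335, 0.0282]
tool_rot: [0.143, 0.99, 0.0, 0.001]
ft_force: [-0.6, -2.0, 6.4]
grip_width: 0.0587
grasp_force: 66.5
```

```bash
python3 -m pendant '[0,0,-0.01,0,0,0,0.5,0,0,-0.025,0,0,0,0.5,0,0,-0.045,0,0,0,0.5,0,0,-0.07,0,0,0,0.5,0,0,-0.1,0,0,0,0.5,0,0,-0.13,0,0,0,0.5,0,0,-0.16,0,0,0,0.5,0,0,-0.19,0,0,0,0.5,0,0,-0.22,0,0,0,0.5,0,0,-0.24,0,0,0,0.5]'
python3 -m pendant '[0,0,-0.02,0,0,0,0.5,0,0,-0.05,0,0,0,0.5,0,0,-0.08,0,0,0,0.5,0,0,-0.11,0,0,0,0.5,0,0,-0.13,0,0,0,0.5,0,0,-0.14,0,0,0,0.5,0,0,-0.14,0,0,0,0.5,0,0,-0.14,0,0,0,0.5,0,0,-0.14,0,0,0,0.5,0,0,-0.14,0,0,0,0.5]'
python3 -c "
from h import *
go([.46,-.29,.22],75)
wsnap('w7');snap('scene','s7');im=np.hstack([cv2.imread('pics/w7.png')[100:380,130:420],cv2.resize(cv2.imread('pics/s7.png')[130:250,100:215],None,fx=2.4,fy=2.3333)]);cv2.imwrite('pics/c7.png',im)"
```

```text
clock: 17.17
eef_pos: [0.5473, 0.3354, 0.1491]
tool_rot: [0.143, 0.99, 0.001, 0.001]
ft_force: [0.2, 0.1, -1.4]
grip_width: 0.0591
grasp_force: 65.6
clock: 18.0
eef_pos: [0.5462, 0.3346, 0.2153]
tool_rot: [0.143, 0.99, -0.001, -0.001]
ft_force: [-0.2, -0.1, -2.6]
grip_width: 0.059
grasp_force: 65.6
clk 18.0 tcp [0.5462 0.3346 0.2153] yaw 73.57 w 0.059 gf 65.6 ft [-0.2 -0.1 -2.6] q [0.55 0.54 0.43 1.46 0.   0.84]
ROW [-1.8800e-01 -1.2469e+00 -7.6000e-03 -6.0000e-04 -5.0000e-04 -8.0000e-03]
```

View pics/c7.png

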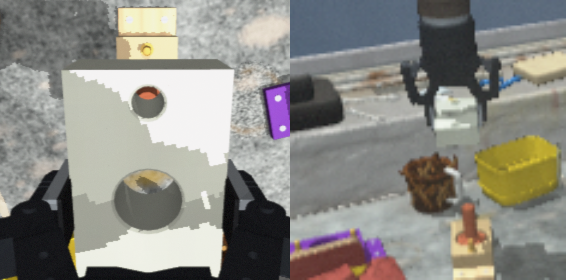

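The cover hangs level in the gripper, and the cast stands upright in the base. I've used 13 of the 14 picture views, so from here I'll measure mostly with image code.

```bash
cat >> h.py <<'E'
def wood(f,box,z=.032,show=True):
    u0,v0,u1,v1=box; im=cv2.imread('pics/'+f+'.png'); h=cv2.cvtColor(im,cv2.COLOR_BGR2HSV)
    m=((h[...,0]>5)&(h[...,0]<25)&(h[...,1]>85)&(h[...,2]>120)).astype(np.uint8)
    M=np.zeros_like(m); M[v0:v1,u0:u1]=m[v0:v1,u0:u1]
    M=cv2.morphologyEx(M,cv2.MORPH_CLOSE,np.ones((9,9))); cs,_=cv2.findContours(M,cv2.RETR_EXTERNAL,cv2.CHAIN_APPROX_NONE); k=max(cs,key=cv2.contourArea)
    P=np.array([at(f,*p[0],z)[:2] for p in k],np.float32); r=cv2.minAreaRect(P*1000)
    print(f,'bbox',cv2.boundingRect(k),'rect c',np.round(r[0],1),'size',np.round(r[1],1),'ang',round(r[2],1)); return P
E
python3 -c "
from h import *
for p in [(190,293),(232,291),(468,193),(522,203)]: print(at('w5',*p,.032))
wood('top0',(325,160,355,212)); wood('top0',(245,185,275,246))
for z in(.022,.032): wood('w5',(430,180,540,320),z)
wood('w5',(183,280,240,372))
def end(c,L,W,y):
    y=np.radians(y);a=np.array([np.cos(y),np.sin(y)]);n=np.array([-a[1],a[0]]);print('near end',c-a*L/2+n*W/2,c-a*L/2-n*W/2)
end(np.array([.5572,-.3225]),.144,.052,-14.9);end(np.array([.5493,-.0066]),.2,.052,-25.4)
"
```

```text
[ 0.4713779  -0.32016805  0.032     ]
[ 0.48269938 -0.27232813  0.032     ]
[0.44261809 0.00622338 0.032     ]
[0.47003307 0.06052004 0.032     ]
top0 bbox (328, 168, 21, 35) rect c [ 558.9 -321.9] size [ 52.6 143.7] ang 76.5
top0 bbox (250, 191, 19, 50) rect c [550.6  -6.2] size [ 52.1 199.4] ang 64.3
w5 bbox (435, 195, 88, 125) rect c [527.3   4.7] size [ 60.9 154.3] ang 60.6
w5 bbox (435, 195, 88, 125) rect c [521.1  -0. ] size [ 59.2 149.9] ang 60.6
w5 bbox (186, 294, 52, 78) rect c [ 530.9 -311.7] size [ 53.9 108.6] ang 79.8
near end [ 0.49430637 -0.27886066] [ 0.48093547 -0.32911222]
near end [0.47011878 0.05978023] [0.44781416 0.0128068 ]
```

```bash
python3 -c "
from h import *
go([.558,-.322,.215],76)"
python3 -m pendant '[0,-0.03,0,0,0,0,0.5,0.0,-0.08,0,0,0,0,0.5,0.0,-0.15,0,0,0,0,0.5,-0.02,-0.22,0,0,0,0,0.5,-0.03,-0.29,0,0,0,0,0.5,-0.05,-0.36,0,0,0,0,0.5,-0.07,-0.43,0,0,0,0,0.5,-0.09,-0.5,0,0,0,0,0.5,-0.12,-0.57,0,0,0,0,0.5,-0.14,-0.63,0,0,0,0,0.5]'
python3 -c "
from h import *
go([.558,-.322,.215],76)"
```

```text
clk 18.1 tcp [0.5464 0.3347 0.2156] yaw 73.57 w 0.0589 gf 65.6 ft [ 0.2 -0.4 -2.6] q [ 0.55  0.53  0.43  1.46 -0.    0.84]
ROW [-3.9380e-01 -1.2531e+00  2.4000e-03 -4.0000e-04 -4.0000e-04 -1.3500e-02]
clock: 18.93
eef_pos: [0.5247, 0.0106, 0.2166]
tool_rot: [0.143, 0.99, -0.0, 0.0]
ft_force: [1.4, 0.3, -1.5]
grip_width: 0.059
grasp_force: 65.6
clk 18.93 tcp [0.5247 0.0106 0.2166] yaw 73.52 w 0.059 gf 65.6 ft [ 1.4  0.3 -1.5] q [ 0.02  0.29  0.06  1.34 -0.    0.31]
ROW [-2.526e-01 -6.190e-01  3.700e-03 -1.000e-04  2.000e-04 -1.380e-02]
```

```bash
python3 -m pendant '[-0.02,-0.07,0,0,0,-0.002,0.5,-0.05,-0.15,0,0,0,-0.005,0.5,-0.08,-0.23,0,0,0,-0.008,0.5,-0.11,-0.31,0,0,0,-0.01,0.5,-0.14,-0.39,0,0,0,-0.012,0.5,-0.17,-0.46,0,0,0,-0.014,0.5,-0.2,-0.52,0,0,0,-0.014,0.5,-0.225,-0.57,0,0,0,-0.014,0.5,-0.245,-0.6,0,0,0,-0.014,0.5,-0.25,-0.615,0,0,0,-0.014,0.5]'
python3 -m pendant '[0,0,0,0,0,0,0.5,0,0,0,0,0,0,0.5,0,0,0,0,0,0,0.5,0,0,0,0,0,0,0.5,0,0,0,0,0,0,0.5,0,0,0,0,0,0,0.5,0,0,0,0,0,0,0.5,0,0,0,0,0,0,0.5,0,0,0,0,0,0,0.5,0,0,0,0,0,0,0.5]'
python3 -c "
from h import *
go([.558,-.322,.215],76)
wsnap('w8')
im=cv2.imread('pics/w8.png');h=cv2.cvtColor(im,cv2.COLOR_BGR2HSV)
m=((h[...,0]>5)&(h[...,0]<25)&(h[...,1]>85)&(h[...,2]>100))
for v in range(90,200,6):
    u=np.where(m[v,180:380])[0]+180; print(v,len(u),u[:1],u[-1:])
"
```

```text
clock: 19.77
eef_pos: [0.5576, -0.3204, 0.2154]
tool_rot: [0.123, 0.992, -0.0, -0.0]
ft_force: [0.5, -0.1, -2.1]
grip_width: 0.0591
grasp_force: 65.6
clock: 20.6
eef_pos: [0.5577, -0.3173, 0.2166]
tool_rot: [0.121, 0.993, -0.0, 0.0]
ft_force: [0.4, 0.0, -2.3]
grip_width: 0.0587
grasp_force: 65.6
clk 20.6 tcp [ 0.5577 -0.3173  0.2166] yaw 76.09 w 0.0587 gf 65.6 ft [ 0.4  0.  -2.3] q [-0.52  0.54  0.43  1.47 -0.   -0.27]
ROW [-0.0028 -0.009   0.0033 -0.      0.      0.0005]
90 0 [] []
96 0 [] []
102 0 [] []
108 0 [] []
114 0 [] []
120 52 [246] [297]
126 49 [246] [297]
132 24 [250] [295]
138 50 [247] [296]
144 50 [247] [296]
150 23 [250] [294]
156 23 [250] [294]
162 0 [] []
168 0 [] []
174 0 [] []
180 0 [] []
186 0 [] []
192 24 [266] [289]
198 0 [] []
```

```bash
python3 -c "
from h import *
im=cv2.imread('pics/w8.png');h=cv2.cvtColor(im,cv2.COLOR_BGR2HSV)
m=((h[...,0]>5)&(h[...,0]<25)&(h[...,1]>85)&(h[...,2]>100))
print([(v,int(m[v,240:300].sum())) for v in range(112,136)])
r=[v for v in range(112,136) if m[v,240:300].sum()>25][0]
e=at('w8',271.6,r-.5,.032);print(e,np.linalg.norm(at('w8',245.6,r+2,.032)-at('w8',297.4,r+2,.032)))
y=np.radians(-14);print(e[:2]+.072*np.array([np.cos(y),np.sin(y)]))
"
```

```text
[(112, 0), (113, 0), (114, 0), (115, 0), (116, 0), (117, 0), (118, 0), (119, 51), (120, 52), (121, 52), (122, 52), (123, 49), (124, 49), (125, 48), (126, 49), (127, 52), (128, 52), (129, 52), (130, 52), (131, 26), (132, 24), (133, 49), (134, 50), (135, 51)]
[ 0.48913888 -0.305673    0.032     ] 0.050507880268541964
[ 0.55900018 -0.32309137]
```

```bash
python3 -c "
from h import *
go([.560,-.3235,.035],76)"
python3 -m pendant '[-0.004,-0.005,0,0,0,0,0.5,-0.0075,-0.011,0.02,0,0,0,0.5,-0.0075,-0.011,0.06,0,0,0,0.5,-0.0075,-0.011,0.11,0,0,0,0.5,-0.0075,-0.011,0.17,0,0,0,0.5,-0.0075,-0.011,0.23,0,0,0,0.5,-0.0075,-0.011,0.28,0,0,0,0.5,-0.0075,-0.011,0.32,0,0,0,0.5,-0.0075,-0.011,0.35,0,0,0,0.5,-0.0075,-0.011,0.363,0,0,0,0.5]'
python3 -m pendant '[0,0,0,0,0,0,0.5,0,0,0,0,0,0,0.5,0,0,0,0,0,0,0.5,0,0,0,0,0,0,0.5,0,0,0,0,0,0,0.5,0,0,0,0,0,0,0.5,0,0,0,0,0,0,0.5,0,0,0,0,0,0,0.5,0,0,0,0,0,0,0.5,0,0,0,0,0,0,0.5]'
python3 -c "
from h import *
go([.560,-.3235,.014],76)"
```

```text
clk 20.65 tcp [ 0.5577 -0.3173  0.2166] yaw 76.09 w 0.0591 gf 65.6 ft [-0.1 -0.3 -2.4] q [-0.52  0.54  0.43  1.47  0.   -0.27]
ROW [-0.0074 -0.0109  0.3633  0.      0.      0.0005]
clock: 21.48
eef_pos: [0.5578, -0.3227, 0.031]
tool_rot: [0.121, 0.993, 0.001, -0.003]
ft_force: [0.0, 0.1, -2.6]
grip_width: 0.0587
grasp_force: 65.6
clock: 22.32
eef_pos: [0.56, -0.3236, 0.0352]
tool_rot: [0.121, 0.993, -0.0, 0.0]
ft_force: [0.6, -0.8, -2.4]
grip_width: 0.0587
grasp_force: 65.6
clk 22.32 tcp [ 0.56   -0.3236  0.0352] yaw 76.09 w 0.0587 gf 65.6 ft [ 0.6 -0.8 -2.4] q [-0.52  0.65  0.15  1.07 -0.   -0.28]
ROW [ 0.0001  0.0001  0.0423 -0.      0.      0.0005]
```

Positions match, so I'll lower it slowly onto the slats and watch the force.

```bash
python3 -m pendant '[0,0,0.008,0,0,0,0.5,0,0,0.016,0,0,0,0.5,0,0,0.024,0,0,0,0.5,0,0,0.03,0,0,0,0.5,0,0,0.034,0,0,0,0.5,0,0,0.037,0,0,0,0.5,0,0,0.039,0,0,0,0.5,0,0,0.041,0,0,0,0.5,0,0,0.041,0,0,0,0.5,0,0,0.041,0,0,0,0.5]'
```

```text
clock: 23.15
eef_pos: [0.5602, -0.3237, 0.0148]
tool_rot: [0.121, 0.993, -0.0, 0.0]
ft_force: [-0.5, -0.2, -1.2]
grip_width: 0.0591
grasp_force: 65.7
```

```bash
python3 -m pendant '[0,0,0.001,0,0,0,0.5,0,0,0.001,0,0,0,0.5,0,0,0.001,0,0,0,0.55,0,0,0.001,0,0,0,0.7,0,0,0.001,0,0,0,0.85,0,0,0.001,0,0,0,1,0,0,0.001,0,0,0,1,0,0,0.001,0,0,0,1,0,0,0.001,0,0,0,1,0,0,0.001,0,0,0,1]'
python3 -m pendant '[0,0,-0.01,0,0,0,1,0,0,-0.03,0,0,0,1,0,0,-0.06,0,0,0,1,0,0,-0.1,0,0,0,1,0,0,-0.16,0,0,0,1,0,0,-0.22,0,0,0,1,0,0,-0.29,0,0,0,1,0,0,-0.35,0,0,0,1,0,0,-0.39,0,0,0,1,0,0,-0.4,0,0,0,1]'
python3 -c "
from h import *
go([.542,.335,.2],73.5)
wsnap('w9'); im=cv2.imread('pics/w9.png'); h=cv2.cvtColor(im,cv2.COLOR_BGR2HSV)
m=((h[...,1]<40)&(h[...,2]>200)).astype(np.uint8); M=np.zeros_like(m); M[110:300,220:330]=m[110:300,220:330]; M=cv2.morphologyEx(M,cv2.MORPH_OPEN,np.ones((5,5)))
cs,_=cv2.findContours(M,cv2.RETR_EXTERNAL,cv2.CHAIN_APPROX_NONE); k=max(cs,key=cv2.contourArea); print(cv2.boundingRect(k),cv2.contourArea(k))
P=np.array([at('w9',*p[0],.052)[:2] for p in k],np.float32); print(cv2.minAreaRect(P*1000))
"
```

```text
clock: 23.98
eef_pos: [0.56, -0.3236, 0.0141]
tool_rot: [0.121, 0.993, 0.0, 0.0]
ft_force: [0.5, -0.7, -0.5]
grip_width: 0.0855
grasp_force: 0.0
clock: 24.82
eef_pos: [0.5621, -0.3248, 0.2207]
tool_rot: [0.121, 0.993, -0.002, 0.005]
ft_force: [1.1, -0.2, -0.0]
grip_width: 0.0855
grasp_force: 0.0
clk 24.82 tcp [ 0.5621 -0.3248  0.2207] yaw 76.09 w 0.0855 gf 0.0 ft [ 1.1 -0.2 -0. ] q [-0.52  0.54  0.45  1.47 -0.   -0.28]
ROW [ 3.5660e-01  1.2713e+00  3.4300e-02 -8.0000e-04  3.1000e-03  1.4400e-02]
(248, 132, 69, 104) 5162.0
((558.9974365234375, -319.2264709472656), (66.43514251708984, 102.99240112304688), 75.888427734375)
```

```bash
python3 -m pendant '[0.01,0.04,0,0,0,0,1,0.03,0.11,0,0,0,0,1,0.05,0.19,0,0,0,0,1,0.08,0.27,0,0,0,0,1,0.1,0.35,0,0,0,0.002,1,0.12,0.43,0,0,0,0.005,1,0.15,0.51,0,0,0,0.008,1,0.17,0.59,0,0,0,0.01,1,0.2,0.67,0,0,0,0.014,1,0.21,0.75,0,0,0,0.014,1]'
python3 -c "
from h import *
go([.542,.335,.2],73.5)"
```

```text
clock: 25.7
eef_pos: [0.5456, 0.0669, 0.2125]
tool_rot: [0.143, 0.99, -0.001, -0.002]
ft_force: [0.4, 0.0, 0.3]
grip_width: 0.0856
grasp_force: 0.0
clk 25.7 tcp [0.5456 0.0669 0.2125] yaw 73.54 w 0.0856 gf 0.0 ft [0.4 0.  0.3] q [ 0.12  0.35  0.13  1.36 -0.    0.41]
ROW [ 1.587e-01  5.122e-01  2.480e-02 -5.000e-04 -1.200e-03  2.000e-04]
```

```bash
python3 -m pendant '[0.03,0.08,0,0,0,0,1,0.05,0.16,0,0,0,0,1,0.08,0.24,0,0,0,0,1,0.1,0.32,0.01,0,0,0,1,0.12,0.39,0.02,0,0,0,1,0.14,0.45,0.025,0,0,0,1,0.155,0.49,0.025,0,0,0,1,0.159,0.512,0.025,0,0,0,1,0.159,0.512,0.025,0,0,0,1,0.159,0.512,0.025,0,0,0,1]'
python3 -m pendant '[0,0,0,0,0,0,1,0,0,0,0,0,0,1,0,0,0,0,0,0,1,0,0,0,0,0,0,1,0,0,0,0,0,0,1,0,0,0,0,0,0,1,0,0,0,0,0,0,1,0,0,0,0,0,0,1,0,0,0,0,0,0,1,0,0,0,0,0,0,1]'
python3 -c "
from h import *
go([.5435,.335,.044],73.5)
wsnap('w10'); im=cv2.imread('pics/w10.png'); h=cv2.cvtColor(im,cv2.COLOR_BGR2HSV)
m=(((h[...,0]<8)|(h[...,0]>174))&(h[...,1]>110)&(h[...,2]>80)).astype(np.uint8); m[:,:230]=0;m[:,330:]=0;m[:100]=0;m[300:]=0
n,l,s,c=cv2.connectedComponentsWithStats(m)
for i in range(1,n):
  if s[i,4]>40: print(s[i],c[i])
for p in [(266,150)]: pass
cv2.imwrite('pics/c10.png',cv2.resize(im[90:280,200:360],None,fx=3,fy=3,interpolation=cv2.INTER_CUBIC))"
```

```text
clock: 26.53
eef_pos: [0.544, 0.3326, 0.2004]
tool_rot: [0.143, 0.99, -0.001, -0.001]
ft_force: [-0.4, -0.4, -0.5]
grip_width: 0.0856
grasp_force: 0.0
clock: 27.37
eef_pos: [0.5443, 0.3333, 0.2016]
tool_rot: [0.143, 0.99, -0.0, -0.0]
ft_force: [0.1, -0.1, 0.4]
grip_width: 0.0857
grasp_force: 0.0
clk 27.37 tcp [0.5443 0.3333 0.2016] yaw 73.58 w 0.0857 gf 0.0 ft [ 0.1 -0.1  0.4] q [ 0.55  0.53  0.38  1.42 -0.    0.84]
ROW [ 0.0025  0.0027  0.3152 -0.     -0.      0.0004]
```

```bash
python3 -c "
from h import *
im=cv2.imread('pics/w10.png'); h=cv2.cvtColor(im,cv2.COLOR_BGR2HSV)
print(im[200:216:5,278], h[200:216:5,278])
m=((h[...,0]<14)&(h[...,1]>120)&(h[...,2]>60)).astype(np.uint8); m[:,:230]=0;m[:,330:]=0;m[:100]=0;m[300:]=0
n,l,s,c=cv2.connectedComponentsWithStats(m)
for i in range(1,n):
  if s[i,4]>40:
    print(s[i],c[i])
    for v in range(s[i,1],s[i,1]+s[i,3],3):
      u=np.where(l[v]==i)[0]; print(v,u[0],u[-1],len(u),end='; ')
"
```

```text
[[107 150 245]
 [109 153 246]
 [105 149 243]
 [108 152 245]] [[  9 144 245]
 [ 10 142 246]
 [ 10 145 243]
 [ 10 143 245]]
[ 257  170   44   49 1610] [278.28509317 193.17329193]
170 275 281 7; 173 267 289 23; 176 263 293 31; 179 261 296 36; 182 259 297 39; 185 258 298 41; 188 258 299 42; 191 257 300 44; 194 257 299 43; 197 257 299 43; 200 258 298 41; 203 260 297 38; 206 262 295 34; 209 264 292 29; 212 267 289 23; 215 270 287 18; 218 275 282 8;
```

```bash
python3 -c "
from h import *
print(at('w10',278.3,191.5,.034),at('w10',278.3,206,.092))
q=(at('w10',278.3,191.5,.034)+at('w10',278.3,206,.092))/2
go([q[0],q[1],.044],73.5)"
```

```text
[0.5441779  0.33479133 0.034     ] [0.54335267 0.33489027 0.092     ]
clk 27.42 tcp [0.5443 0.3334 0.2016] yaw 73.57 w 0.0855 gf 0.0 ft [ 0.  -0.2  0.5] q [ 0.55  0.53  0.38  1.42 -0.    0.84]
ROW [ 0.0019  0.0025  0.3152 -0.     -0.      0.0004]
```

```bash
python3 -m pendant '[0.002,0.0025,0.03,0,0,0,1,0.002,0.0025,0.08,0,0,0,1,0.002,0.0025,0.14,0,0,0,1,0.002,0.0025,0.2,0,0,0,1,0.002,0.0025,0.25,0,0,0,1,0.002,0.0025,0.285,0,0,0,1,0.002,0.0025,0.305,0,0,0,1,0.002,0.0025,0.315,0,0,0,1,0.002,0.0025,0.315,0,0,0,0.8,0.002,0.0025,0.315,0,0,0,0.7]'
python3 -m pendant '[0,0,0,0,0,0,0.6,0,0,0,0,0,0,0.5,0,0,0,0,0,0,0.4,0,0,0,0,0,0,0.3,0,0,0,0,0,0,0.25,0,0,0,0,0,0,0.2,0,0,0,0,0,0,0.1,0,0,0,0,0,0,0.1,0,0,0,0,0,0,0.1,0,0,0,0,0,0,0.1]'
python3 -c "
from h import *
go([.5435,.335,.044],73.5)"
```

```text
clock: 28.25
eef_pos: [0.5445, 0.3353, 0.0452]
tool_rot: [0.143, 0.99, 0.001, 0.001]
ft_force: [0.4, -1.0, 0.5]
grip_width: 0.0645
grasp_force: 0.0
clock: 29.08
eef_pos: [0.5441, 0.3349, 0.0447]
tool_rot: [0.143, 0.99, 0.0, 0.0]
ft_force: [-0.5, -1.1, 5.2]
grip_width: 0.0185
grasp_force: 58.5
clk 29.08 tcp [0.5441 0.3349 0.0447] yaw 73.56 w 0.0185 gf 58.5 ft [-0.5 -1.1  5.2] q [ 0.55  0.63  0.13  1.07 -0.    0.84]
ROW [ 0.0012 -0.0001  0.0013  0.0002  0.0002  0.0004]
```

```bash
python3 -m pendant '[0,0,-0.01,0,0,0,0.1,0,0,-0.025,0,0,0,0.1,0,0,-0.045,0,0,0,0.1,0,0,-0.07,0,0,0,0.1,0,0,-0.1,0,0,0,0.1,0,0,-0.13,0,0,0,0.1,0,0,-0.16,0,0,0,0.1,0,0,-0.19,0,0,0,0.1,0,0,-0.22,0,0,0,0.1,0,0,-0.24,0,0,0,0.1]'
python3 -c "
from h import *
go([.421,.1695,.16],73.5)
wsnap('w11'); im=cv2.imread('pics/w11.png'); h=cv2.cvtColor(im,cv2.COLOR_BGR2HSV)
m=((h[...,0]>100)&(h[...,0]<125)&(h[...,1]>120)).astype(np.uint8)
m[:,200:]=0;m[250:]=0
n,l,s,c=cv2.connectedComponentsWithStats(m); i=1+np.argmax(s[1:,4]); print(s[i],c[i],at('w11',*c[i],.006))"
```

```text
clock: 29.92
eef_pos: [0.5443, 0.3352, 0.1666]
tool_rot: [0.143, 0.99, 0.001, 0.001]
ft_force: [0.1, 0.3, -0.1]
grip_width: 0.0187
grasp_force: 58.5
clk 29.92 tcp [0.5443 0.3352 0.1666] yaw 73.57 w 0.0187 gf 58.5 ft [ 0.1  0.3 -0.1] q [0.55 0.54 0.31 1.34 0.   0.84]
ROW [ 0.1429 -0.3876  0.0122  0.0006  0.0005  0.0004]
[  23   79   73   76 4293] [ 59.09387375 116.37060331] [0.42094382 0.16740078 0.006     ]
```

```bash
python3 -m pendant '[0.01,-0.03,0,0,0,0,0.1,0.03,-0.08,0,0,0,0,0.1,0.05,-0.14,0,0,0,0,0.1,0.07,-0.2,0,0,0,0,0.1,0.09,-0.26,0,0,0,0,0.1,0.115,-0.31,0,0,0,0,0.1,0.13,-0.35,0,0,0,0,0.1,0.14,-0.375,0,0,0,0,0.1,0.143,-0.389,0,0,0,0,0.1,0.143,-0.389,0,0,0,0,0.1]'
python3 -c "
from h import *
go([.421,.1688,.029],73.5)"
```

```text
clock: 30.8
eef_pos: [0.4194, 0.1674, 0.1642]
tool_rot: [0.144, 0.99, -0.0, -0.0]
ft_force: [0.5, -0.1, -0.4]
grip_width: 0.0185
grasp_force: 58.7
clk 30.8 tcp [0.4194 0.1674 0.1642] yaw 73.5 w 0.0185 gf 58.7 ft [ 0.5 -0.1 -0.4] q [ 0.38  0.18 -0.22  1.17 -0.    0.67]
ROW [-2.300e-03  3.700e-03  2.704e-01 -1.000e-04 -1.000e-04 -0.000e+00]
```

```bash
python3 -m pendant '[-0.001,0.001,0.02,0,0,0,0.1,-0.001,0.001,0.05,0,0,0,0.1,-0.001,0.001,0.09,0,0,0,0.1,-0.001,0.001,0.13,0,0,0,0.1,-0.001,0.001,0.17,0,0,0,0.1,-0.001,0.001,0.21,0,0,0,0.1,-0.001,0.001,0.235,0,0,0,0.1,-0.001,0.001,0.25,0,0,0,0.1,-0.001,0.001,0.255,0,0,0,0.1,-0.001,0.001,0.255,0,0,0,0.1]'
python3 -m pendant '[0,0,0,0,0,0,0.1,0,0,0.003,0,0,0,0.1,0,0,0.006,0,0,0,0.1,0,0,0.009,0,0,0,0.1,0,0,0.011,0,0,0,0.1,0,0,0.012,0,0,0,0.1,0,0,0.013,0,0,0,0.1,0,0,0.013,0,0,0,0.1,0,0,0.013,0,0,0,0.1,0,0,0.013,0,0,0,0.1]'
```

```text
clock: 31.63
eef_pos: [0.421, 0.1691, 0.0362]
tool_rot: [0.143, 0.99, -0.0, -0.0]
ft_force: [-0.5, 0.1, -0.9]
grip_width: 0.0185
grasp_force: 58.7
clock: 32.47
eef_pos: [0.4208, 0.1687, 0.0302]
tool_rot: [0.143, 0.99, 0.0, 0.0]
ft_force: [-0.0, 0.2, -1.3]
grip_width: 0.0187
grasp_force: 58.7
```

```bash
python3 -m pendant '[0,0,0.001,0,0,0,0.1,0,0,0.002,0,0,0,0.1,0,0,0.003,0,0,0,0.1,0,0,0.003,0,0,0,0.1,0,0,0.003,0,0,0,0.1,0,0,0.003,0,0,0,0.1,0,0,0.003,0,0,0,0.1,0,0,0.003,0,0,0,0.1,0,0,0.003,0,0,0,0.1,0,0,0.003,0,0,0,0.1]'
```

```text
clock: 33.3
eef_pos: [0.4209, 0.1688, 0.0289]
tool_rot: [0.143, 0.99, 0.0, 0.0]
ft_force: [-2.5, -0.7, 5.6]
grip_width: 0.0187
grasp_force: 59.1
```

Contact at about 6 N, so the cast is on the felt. I'll open slowly and rise.

```bash
python3 -m pendant '[0,0,-0.001,0,0,0,0.1,0,0,-0.001,0,0,0,0.2,0,0,-0.001,0,0,0,0.35,0,0,-0.001,0,0,0,0.5,0,0,-0.001,0,0,0,0.7,0,0,-0.001,0,0,0,0.85,0,0,-0.001,0,0,0,1,0,0,-0.001,0,0,0,1,0,0,-0.001,0,0,0,1,0,0,-0.001,0,0,0,1]'
python3 -m pendant '[0,0,-0.01,0,0,0,1,0,0,-0.03,0,0,0,1,0,0,-0.06,0,0,0,1,0,0,-0.1,0,0,0,1,0,0,-0.15,0,0,0,1,0,0,-0.2,0,0,0,1,0,0,-0.25,0,0,0,1,0,0,-0.3,0,0,0,1,0,0,-0.33,0,0,0,1,0,0,-0.34,0,0,0,1]'
python3 -c "
from h import *
go([.546,.334,.2],73.5)
wsnap('w12'); im=cv2.imread('pics/w12.png'); h=cv2.cvtColor(im,cv2.COLOR_BGR2HSV)
m=((h[...,0]<14)&(h[...,1]>120)&(h[...,2]>60)).astype(np.uint8); m[:,:230]=0;m[:,330:]=0;m[:100]=0;m[300:]=0
n,l,s,c=cv2.connectedComponentsWithStats(m)
for i in range(1,n):
  if s[i,4]>40: print(s[i],c[i])
print(at('w12',*c[1+np.argmax(s[1:,4])],.04))"
```

```text
clock: 34.13
eef_pos: [0.4208, 0.1688, 0.0291]
tool_rot: [0.143, 0.99, 0.0, 0.0]
ft_force: [0.6, -0.8, 0.2]
grip_width: 0.0857
grasp_force: 0.0
clock: 34.97
eef_pos: [0.4224, 0.1694, 0.2024]
tool_rot: [0.143, 0.99, 0.001, 0.003]
ft_force: [0.5, 1.0, 0.1]
grip_width: 0.0856
grasp_force: 0.0
clk 34.97 tcp [0.4224 0.1694 0.2024] yaw 73.57 w 0.0856 gf 0.0 ft [0.5 1.  0.1] q [ 0.38  0.16 -0.15  1.26  0.    0.67]
ROW [-0.144   0.3857  0.0069  0.0012  0.0015  0.0004]
[ 256  166   41   46 1385] [275.75234657 187.78483755]
[0.41777853 0.17016774 0.04      ]
```

```bash
python3 -m pendant '[-0.01,0.03,0,0,0,0,1,-0.03,0.09,0,0,0,0,1,-0.06,0.16,0,0,0,0,1,-0.08,0.22,0,0,0,0,1,-0.1,0.28,0,0,0,0,1,-0.12,0.33,0,0,0,0,1,-0.14,0.37,0,0,0,0,1,-0.144,0.386,0.006,0,0,0,1,-0.144,0.386,0.006,0,0,0,1,-0.144,0.386,0.006,0,0,0,1]'
python3 -m pendant '[0,0,0,0,0,0,1,0,0,0,0,0,0,1,0,0,0,0,0,0,1,0,0,0,0,0,0,1,0,0,0,0,0,0,1,0,0,0,0,0,0,1,0,0,0,0,0,0,1,0,0,0,0,0,0,1,0,0,0,0,0,0,1,0,0,0,0,0,0,1]'
python3 -c "
from h import *
go([.546,.334,-.003],73.5)
wsnap('w13'); im=cv2.imread('pics/w13.png'); cv2.imwrite('pics/c13.png',cv2.resize(im[90:290,200:360],None,fx=3,fy=3,interpolation=cv2.INTER_CUBIC))
h=cv2.cvtColor(im,cv2.COLOR_BGR2HSV); m=((h[...,0]>12)&(h[...,0]<30)&(h[...,1]>50)&(h[...,2]>120)).astype(np.uint8)
m[:,:225]=0;m[:,335:]=0;m[:95]=0;m[285:]=0; m=cv2.morphologyEx(m,cv2.MORPH_OPEN,np.ones((3,3)))
for v in range(100,285,8):
  u=np.where(m[v])[0]; print(v,len(u),u[:1],u[-1:],end='; ')"
```

```text
clock: 35.85
eef_pos: [0.5433, 0.3328, 0.1942]
tool_rot: [0.143, 0.99, -0.001, -0.002]
ft_force: [0.4, -0.5, -0.1]
grip_width: 0.0857
grasp_force: 0.0
clock: 36.68
eef_pos: [0.5444, 0.3335, 0.196]
tool_rot: [0.143, 0.99, -0.0, -0.0]
ft_force: [-0.7, -0.4, -0.1]
grip_width: 0.0855
grasp_force: 0.0
clk 36.68 tcp [0.5444 0.3335 0.196 ] yaw 73.57 w 0.0855 gf 0.0 ft [-0.7 -0.4 -0.1] q [ 0.55  0.53  0.37  1.41 -0.    0.84]
ROW [-0.0028  0.0018  0.3981 -0.     -0.      0.0004]
100 0 [] []; 108 3 [249] [251]; 116 5 [247] [251]; 124 5 [247] [251]; 132 5 [248] [252]; 140 17 [246] [262]; 148 39 [246] [284]; 156 39 [246] [284]; 164 31 [246] [276]; 172 31 [246] [292]; 180 5 [296] [300]; 188 9 [252] [304]; 196 12 [252] [304]; 204 12 [254] [298]; 212 16 [259] [289]; 220 0 [] []; 228 16 [248] [282]; 236 18 [249] [285]; 244 12 [249] [279]; 252 19 [253] [277]; 260 21 [254] [279]; 268 0 [] []; 276 19 [280] [309]; 284 43 [265] [307];
```

```bash
python3 -m pendant '[-0.003,0.002,0.04,0,0,0,1,-0.003,0.002,0.1,0,0,0,1,-0.003,0.002,0.17,0,0,0,1,-0.003,0.002,0.24,0,0,0,1,-0.003,0.002,0.3,0,0,0,1,-0.003,0.002,0.34,0,0,0,1,-0.003,0.002,0.37,0,0,0,1,-0.003,0.002,0.39,0,0,0,1,-0.003,0.002,0.398,0,0,0,1,-0.003,0.002,0.398,0,0,0,1]'
python3 -m pendant '[0,0,0,0,0,0,1,0,0,0,0,0,0,0.85,0,0,0,0,0,0,0.75,0,0,0,0,0,0,0.65,0,0,0,0,0,0,0.55,0,0,0,0,0,0,0.5,0,0,0,0,0,0,0.5,0,0,0,0,0,0,0.5,0,0,0,0,0,0,0.5,0,0,0,0,0,0,0.5]'
python3 -m pendant '[0,0,-0.01,0,0,0,0.5,0,0,-0.025,0,0,0,0.5,0,0,-0.045,0,0,0,0.5,0,0,-0.07,0,0,0,0.5,0,0,-0.1,0,0,0,0.5,0,0,-0.14,0,0,0,0.5,0,0,-0.18,0,0,0,0.5,0,0,-0.22,0,0,0,0.5,0,0,-0.26,0,0,0,0.5,0,0,-0.29,0,0,0,0.5]'
python3 -c "
from h import *
go([.5506,-.006,.18],64.4)"
```

```text
clock: 37.57
eef_pos: [0.5458, 0.3338, -0.0037]
tool_rot: [0.143, 0.99, -0.0, -0.001]
ft_force: [0.4, -0.5, 0.8]
grip_width: 0.0855
grasp_force: 0.0
clock: 38.4
eef_pos: [0.5472, 0.3344, -0.0006]
tool_rot: [0.143, 0.99, 0.001, 0.001]
ft_force: [-0.9, -1.7, 5.6]
grip_width: 0.0592
grasp_force: 63.1
clock: 39.23
eef_pos: [0.5466, 0.3344, 0.1448]
tool_rot: [0.143, 0.99, 0.001, 0.001]
ft_force: [0.9, 0.5, -2.9]
grip_width: 0.0595
grasp_force: 65.3
clk 39.23 tcp [0.5466 0.3344 0.1448] yaw 73.57 w 0.0595 gf 65.3 ft [ 0.9  0.5 -2.9] q [0.55 0.56 0.28 1.29 0.   0.84]
ROW [-2.003e-01 -6.506e-01 -7.110e-02  6.000e-04  4.000e-04  5.100e-02]
```

```bash
python3 -m pendant '[-0.005,-0.03,-0.02,0,0,0,0.5,-0.02,-0.08,-0.04,0,0,0.005,0.5,-0.04,-0.15,-0.06,0,0,0.01,0.5,-0.06,-0.22,-0.08,0,0,0.02,0.5,-0.08,-0.29,-0.09,0,0,0.03,0.5,-0.11,-0.36,-0.09,0,0,0.035,0.5,-0.13,-0.43,-0.09,0,0,0.04,0.5,-0.15,-0.5,-0.09,0,0,0.045,0.5,-0.18,-0.57,-0.09,0,0,0.05,0.5,-0.19,-0.62,-0.09,0,0,0.051,0.5]'
python3 -m pendant '[-0.01,-0.03,0,0,0,0,0.5,-0.01,-0.03,0,0,0,0,0.5,-0.01,-0.03,0,0,0,0,0.5,-0.01,-0.03,0,0,0,0,0.5,-0.01,-0.03,0,0,0,0,0.5,-0.01,-0.03,0,0,0,0,0.5,-0.01,-0.03,0,0,0,0,0.5,-0.01,-0.03,0,0,0,0,0.5,-0.01,-0.03,0,0,0,0,0.5,-0.01,-0.03,0,0,0,0,0.5]'
python3 -c "
from h import *
go([.5506,-.006,.19],64.4)
wsnap('w14')
im=cv2.imread('pics/w14.png');h=cv2.cvtColor(im,cv2.COLOR_BGR2HSV)
m=((h[...,0]>5)&(h[...,0]<25)&(h[...,1]>85)&(h[...,2]>100))
for v in range(40,150,4):
    u=np.where(m[v,180:380])[0]+180; print(v,len(u),u[:1],u[-1:],end='; ')
"
```

```text
clock: 40.07
eef_pos: [0.5494, 0.006, 0.1876]
tool_rot: [0.223, 0.975, -0.001, 0.001]
ft_force: [0.6, 0.6, -3.4]
grip_width: 0.0597
grasp_force: 65.5
clock: 40.9
eef_pos: [0.5476, -0.0055, 0.187]
tool_rot: [0.221, 0.975, -0.0, -0.0]
ft_force: [-0.4, -0.9, -3.4]
grip_width: 0.0595
grasp_force: 65.6
clk 40.9 tcp [ 0.5476 -0.0055  0.187 ] yaw 64.42 w 0.0595 gf 65.6 ft [-0.4 -0.9 -3.4] q [-0.01  0.35  0.07  1.29 -0.    0.44]
ROW [-0.0058  0.0017 -0.0059 -0.     -0.      0.0001]
40 10 [227] [236]; 44 10 [228] [237]; 48 9 [229] [237]; 52 9 [230] [238]; 56 9 [231] [239]; 60 9 [232] [240]; 64 9 [233] [241]; 68 9 [234] [242]; 72 8 [235] [242]; 76 8 [236] [243]; 80 8 [237] [244]; 84 7 [239] [245]; 88 66 [240] [308]; 92 2 [204] [205]; 96 1 [204] [204]; 100 1 [204] [204]; 104 1 [204] [204]; 108 1 [204] [204]; 112 2 [204] [205]; 116 1 [205] [205]; 120 1 [205] [205]; 124 0 [] []; 128 0 [] []; 132 1 [206] [206]; 136 1 [206] [206]; 140 2 [206] [207]; 144 1 [207] [207]; 148 2 [207] [208];
```

```bash
python3 -c "
from h import *
im=cv2.imread('pics/w14.png');h=cv2.cvtColor(im,cv2.COLOR_BGR2HSV)
m=((h[...,0]>5)&(h[...,0]<25)&(h[...,1]>85)&(h[...,2]>100))
for v in range(82,93): print(v,''.join('.#'[int(x)] for x in m[v,225:325]))
cv2.imwrite('pics/c14.png',cv2.resize(im[60:360,140:420],None,fx=2,fy=2))"
```

```text
82 .............########...............................................................................
83 .............########...............................................................................
84 ..............#######...............................................................................
85 ..............#######...............................................................................
86 ..............#######.....########################################################..................
87 ...............#######...###########################################################................
88 ...............#######...###########################################################................
89 ...............#######...###########################################################................
90 ...............########..###########################################################................
91 ..............................#....#########........................................................
92 ....................................................................................................
```

View pics/c14.png

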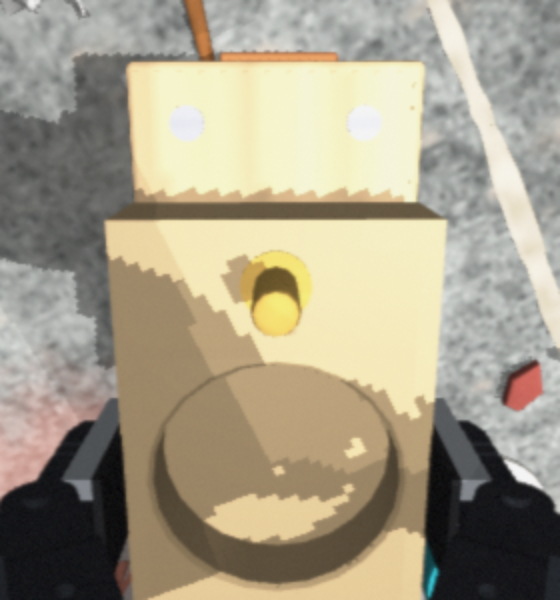

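The held base is level. The rack's near end stop shows just beyond the base's end, at rows 86–90, columns 250–308.

```bash
python3 -c "
from h import *
e=at('w14',279,85.6,.032);print(e,np.linalg.norm(at('w14',249.5,87,.032)-at('w14',308.7,87,.032)))
y=np.radians(-25.6);a=np.array([np.cos(y),np.sin(y)])
print(e[:2]+.1*a)
# base end relative to tcp: top edge of board z=TCP+.0126
for p in [(204,91.5),(352,91.5)]: print(at('w14',*p,.2))
E=(at('w14',204,91.5,.2)+at('w14',352,91.5,.2))[:2]/2; print(E+.08*a)
go([.5506,-.006,.19],64.4)"
```

```text
[0.46071525 0.03782537 0.032     ] 0.05125827204891084
[ 0.5508985 -0.0053832]
[0.46218465 0.00358625 0.2       ]
[0.48731061 0.05623972 0.2       ]
[ 0.54689423 -0.00465388]
clk 40.95 tcp [ 0.5476 -0.0056  0.1871] yaw 64.41 w 0.0597 gf 65.6 ft [-0.  0. -3.] q [-0.01  0.35  0.07  1.29 -0.    0.44]
ROW [-0.0057  0.0018 -0.0059 -0.     -0.      0.0001]
```

```bash
python3 -m pendant '[-0.004,0.001,0.01,0,0,0,0.5,-0.0075,0.002,0.03,0,0,0,0.5,-0.0075,0.002,0.07,0,0,0,0.5,-0.0075,0.002,0.12,0,0,0,0.5,-0.0075,0.002,0.17,0,0,0,0.5,-0.0075,0.002,0.21,0,0,0,0.5,-0.0075,0.002,0.25,0,0,0,0.5,-0.0075,0.002,0.28,0,0,0,0.5,-0.0075,0.002,0.295,0,0,0,0.5,-0.0075,0.002,0.3,0,0,0,0.5]'
python3 -m pendant '[0,0,0,0,0,0,0.5,0,0,0,0,0,0,0.5,0,0,0,0,0,0,0.5,0,0,0,0,0,0,0.5,0,0,0,0,0,0,0.5,0,0,0.002,0,0,0,0.5,0,0,0.004,0,0,0,0.5,0,0,0.006,0,0,0,0.5,0,0,0.008,0,0,0,0.5,0,0,0.008,0,0,0,0.5]'
```

```text
clock: 41.78
eef_pos: [0.5498, -0.0066, 0.0347]
tool_rot: [0.222, 0.975, -0.0, -0.002]
ft_force: [-0.1, -0.3, -3.7]
grip_width: 0.0596
grasp_force: 65.6
clock: 42.62
eef_pos: [0.5512, -0.0066, 0.0328]
tool_rot: [0.222, 0.975, -0.0, -0.0]
ft_force: [0.1, -0.6, -3.9]
grip_width: 0.06
grasp_force: 65.6
```

Aligned, so I'll lower another 11 mm slowly.

```bash
python3 -m pendant '[0,0,0.004,0,0,0,0.5,0,0,0.008,0,0,0,0.5,0,0,0.012,0,0,0,0.5,0,0,0.015,0,0,0,0.5,0,0,0.017,0,0,0,0.5,0,0,0.019,0,0,0,0.5,0,0,0.021,0,0,0,0.5,0,0,0.021,0,0,0,0.5,0,0,0.021,0,0,0,0.5,0,0,0.021,0,0,0,0.5]'
```

```text
clock: 43.45
eef_pos: [0.5515, -0.0066, 0.0227]
tool_rot: [0.222, 0.975, 0.0, 0.0]
ft_force: [0.6, 0.0, -3.9]
grip_width: 0.0597
grasp_force: 65.6
```

```bash
python3 -m pendant '[0,0,0.001,0,0,0,0.5,0,0,0.002,0,0,0,0.5,0,0,0.003,0,0,0,0.5,0,0,0.003,0,0,0,0.5,0,0,0.003,0,0,0,0.5,0,0,0.003,0,0,0,0.5,0,0,0.003,0,0,0,0.5,0,0,0.003,0,0,0,0.5,0,0,0.003,0,0,0,0.5,0,0,0.003,0,0,0,0.5]'
```

```text
clock: 44.28
eef_pos: [0.5516, -0.0066, 0.0218]
tool_rot: [0.222, 0.975, 0.0, 0.0]
ft_force: [-3.1, -0.9, 5.7]
grip_width: 0.0599
grasp_force: 66.1
```

```bash
python3 -m pendant '[0,0,-0.001,0,0,0,0.5,0,0,-0.001,0,0,0,0.55,0,0,-0.001,0,0,0,0.65,0,0,-0.001,0,0,0,0.8,0,0,-0.001,0,0,0,1,0,0,-0.001,0,0,0,1,0,0,-0.001,0,0,0,1,0,0,-0.001,0,0,0,1,0,0,-0.001,0,0,0,1,0,0,-0.001,0,0,0,1]'
python3 -m pendant '[0,0,-0.01,0,0,0,1,0,0,-0.03,0,0,0,1,0,0,-0.06,0,0,0,1,0,0,-0.1,0,0,0,1,0,0,-0.16,0,0,0,1,0,0,-0.22,0,0,0,1,0,0,-0.28,0,0,0,1,0,0,-0.34,0,0,0,1,0,0,-0.38,0,0,0,1,0,0,-0.4,0,0,0,1]'
python3 -c "
from h import *
go([.45,-.006,.25],64.4)
wsnap('w15'); snap('top','t15')
im=cv2.imread('pics/w15.png');h=cv2.cvtColor(im,cv2.COLOR_BGR2HSV)
for v in range(84,275,5): print(v,' '.join('%3d'%h[v,u,0] if h[v,u,1]>60 else ' . ' for u in range(235,325,4)))"
```

```text
clock: 45.12
eef_pos: [0.5515, -0.0066, 0.0216]
tool_rot: [0.222, 0.975, 0.0, 0.0]
ft_force: [-0.8, -0.0, -0.1]
grip_width: 0.0856
grasp_force: 0.0
clock: 45.95
eef_pos: [0.5531, -0.0066, 0.2265]
tool_rot: [0.222, 0.975, 0.001, 0.004]
ft_force: [-0.6, -0.2, -0.0]
grip_width: 0.0852
grasp_force: 0.0
clk 45.95 tcp [ 0.5531 -0.0066  0.2265] yaw 64.39 w 0.0852 gf 0.0 ft [-0.6 -0.2 -0. ] q [-0.01  0.34  0.15  1.38  0.    0.44]
ROW [ 1.861e-01 -8.800e-02 -4.850e-02  1.000e-03  2.100e-03 -1.000e-04]
84  .   .   13  13  13  14  14  15  14  15  14  14  14  14  14  15  14  12  .   .   .   .   . 
89  .   .   13  13  13  15  27  14  14  14  14  14  14  14  14  28  14  12  .   .   .   .   . 
94  .   .   .   .   11  13  12  13  13  13  13  13  13  12  13  13  13  .   .   .   .   .   . 
99  .   .   .   .   15  20  21  20  21  21  21  22  22  22  22  22  21  .   .   .   .   .   . 
104  .   .   .   22  .   .   .   .   .   .   .   .   .   .   .   .   .   .   .   .   .   .   . 
109  .   .   .   23  .   .   .   .   .   .   .   .   .   .   .   .   .   .   .   .   .   .   . 
114  .   .   .   22  .   .   .
[... 2436 characters left out ...]
   .   .   .   .   .   .   . 
244  .   .   .   .   21  22  .   .   21  22  24  .   .   .   .   .   .   .   .   .   .   .   . 
249  .   .   .   .   22  22  22  22  21  21  22  24  24  23  .   .   .   .   .   .   .   .   . 
254  .   .   .   .   .   .   15  15  15  15  15  14  15  15  15  14  .   .   .   .   .   .   . 
259  .   .   .   .   .   12  13  13  13  13  12  13  13  13  13  12  13  .   .   .   .   .   . 
264  .   .   .   .   .   12  18  19  13  13  13  13  13  13  18  19  13  .   .   .   .   .   . 
269  .   .   .   .   .   .   .   .   .   .   .   .   .   .   .   .   .   .   .   .   .   .   . 
274  .   .   .   .   .   .   .   .   .   .   .   .   .   .   .   .   .   .   .   .   .   .   .
```

Both end stops are fully visible (rows 84–94 and 257–266) with the base lying between them. Everything is placed and the arm is clear, so I'll hand in.

```bash
python3 -m pendant '[0,0,0,0,0,0,1,0,0,0,0,0,0,1,0,0,0,0,0,0,1,0,0,0,0,0,0,1,0,0,0,0,0,0,1,0,0,0,0,0,0,1,0,0,0,0,0,0,1,0,0,0,0,0,0,1,0,0,0,0,0,0,1,0,0,0,0,0,0,1]' && python3 -c "
from h import *
print(bot.job_done())"
```

```text
clock: 46.88
eef_pos: [0.5515, -0.0066, 0.2216]
tool_rot: [0.222, 0.975, 0.0, 0.0]
ft_force: [0.4, 0.4, 0.2]
grip_width: 0.0855
grasp_force: 0.0
the job is handed in; nothing more can be done
None
```

I took the mould apart in order and handed the job in at about 47 s: the ring is on its post, the cover on the short rack, the cast upright in the felt dish and the base on the long rack; the hand-in gave no verdict.

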